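# Gauge a stuck locating block, then rock it free of its fixture

### The job

A locating block is stuck between the two sprung brass jaws of the drilling fixture: first stand the bridge gauge squarely on the fixture, over the block, so that its sprung foot is pushed up by the block's top and reads its height, and then set the gauge back upright on the bench, clear of the fixture, and let go of it. Grip the block and, while it is still in its socket, rock it side to side between the brass jaws, first to the robot's left and then to its right, tilting it about 5 degrees or more each way, easing it upward until it is free; finish while still holding it steady and upright in the gripper, straight above the socket and just clear of the fixture, with about 1 to 2 cm of air beneath it. Leave everything else on the bench alone.

Things in the scene. Friction and masses are not known exactly. Their poses are not given: they have to be found in the camera images.
- fixture: Grey drilling fixture fixed to the bench, 120 (x) x 110 (y) x 30 mm high, flat top; origin at the centre of its underside, z up. Socket in its middle: floor 8 mm above the bench (22 mm deep), 26 mm wide along the fixture's x between rigid walls, closed along its y by two sprung brass jaws. The block rocks only along y; +y is to the robot's left, within 26 degrees.
- jaw_left (a joint): How far the brass jaw on the fixture's +y side is pushed back, in m: 0 touching the seated block, at most 0.002 (jaw_right on the -y side is alike). 24 mm wide, tops 1.5 mm below the fixture's top; each presses with about 32 N plus 4 N per mm, so the block can rock up to about 9 degrees and drags with some 30 to 50 N if pulled straight up.
- block: Dark steel locating block, a square prism 24 x 24 x 57 mm, about 0.25 kg, with a red line round it just below the fixture's top. Origin at the centre of its underside, z up along it, faces square with the fixture's axes. At the start it stands on the socket's floor: 22 mm in the socket, 35 mm above the fixture's top.
- block_top (a point): Centre of the block's flat top, 57 mm above its underside.
- gauge: Aluminium bridge gauge on two legs, 0.3 kg, 130 mm high. Origin midway between the legs' undersides, z up. Legs 40 mm long along its x, 54 mm apart inside and 74 mm over all along its y; bridge between them from 55 to 67 mm height. Grip it by the orange square stem in the middle, 24 x 24 mm, 67 to 130 mm high, faces square with the gauge's axes.
- foot_tip (a point): Underside centre of the gauge's sprung steel foot (a disc 12 mm in diameter on a 6 mm rod, on the gauge's vertical centre line), hanging 20 mm above the underside of the legs when nothing pushes it.
- gauge_foot (a joint): How far the gauge's foot is pushed up, in m: 0 hanging free, at most 0.025; the spring pushes back with 0.3 to 1.3 N. With the gauge standing on the fixture over the seated block it reads 0.015.
- screwdriver: Red-handled screwdriver lying on the bench, 200 mm long, to be left alone.
- bushing: Loose brass bushing standing on the bench, 32 mm in diameter, 24 mm high, to be left alone.
- hammer: Hammer lying on the bench, 280 mm long, to be left alone.
- wrench: Steel wrench lying on the bench, 180 mm long, to be left alone.
- jar: Glass jar with red cap, 68 mm in diameter, 90 mm high, to be left alone.
- tray: Green open tray, 110 x 150 x 35 mm, to be left alone.
- angle_iron: Piece of steel angle, 90 x 40 x 40 mm, to be left alone.
There are look-alikes about, which are no part of the job. Of the things that look like the fixture, take the one that is farthest to the robot's right at the start. Leave any blue look-alike of the gauge alone.

How it is judged:
By the outcome, as a careful person would: the job done as asked, in the order asked, and still so for the second after the job is handed in, while the arm keeps its last pose, push and grip.
It also fails if it takes over 61 s, if anything falls off the work surface, if the arm or the gripper's body presses on something with over 40 N, if the wrist force passes 120 N, or if a joint passes its speed limit or range.

### The arm

A 6-joint arm with a two-finger parallel gripper is mounted at the origin on the work surface. World frame = base frame: x ahead of the robot, y to its left, z up, the work surface at z = 0. Lengths are in m, angles in degrees, forces in N, time in s.
With the tool pointing down it reaches from about 0.3 to 0.75 m from the base axis. Payload 8.5 kg.
Tool frame: the origin (TCP) lies midway between the tips of the shut fingers; the grasp point (between the pads) lies 19 mm behind it (env.pinch_z is the z of the grasp point in the tool frame, in m); z points along the fingers, y is the line along which they close (so a half turn about z gives the same grasp; the last joint's range is limited). The gripper opens to 85 mm and grips with 20 to 120 N. Pads are 22 mm wide; open, the fingers measure 114 mm over their backs; the gripper's body (76 mm by 85 mm) begins 54 mm behind the grasp point. The pads swing forward as they close: fully open they stand 13 mm farther back than shut.
Start: joints at [51.549, 21.807, 74.336, -0, 83.858, -12.336], TCP at [0.242, 0.494, 0.199] pointing down, gripper open.
Joint ranges: [-178.18, 178.18], [-50.72, 133.34], [12.68, 142.11], [-81.47, 261.47], [9.98, 163.14], [-165.26, 165.26]. Speed limits (degrees/s): [136.94, 136.94, 180, 180, 180, 180].

### API

Orientations are given as a 3x3 rotation matrix whose columns are the frame's x, y, z axes.
In Python, from rig import env gives the robot as it stands.
- The arm moves only by the tool arm_command, never from a script. Its argument "deltas" is a list of rows, each an object of numbers: "rx", "ry", "rz": the turn, a rotation vector about the tool's x, y, z in rad; "dx", "dy", "dz": the shift along the tool's x, y, z in m; "fingers": the finger opening in m, from 0 to 0.0854. In form: [{"rx": .., "ry": .., "rz": .., "dx": .., "dy": .., "dz": .., "fingers": ..}, ...]. A call has 1 to 12 rows; each row shifts and turns the commanded pose from where the row before left it, along the tool's axes as they then stand; what a row does not reach is not made up. A row lasts 1/10 s, in which the tool goes at most 50 mm and 8.59 degrees, less where a joint would pass 70% of its speed; a pose out of reach is approached as far as the arm can. A call is refused whole if a number of a shift passes 0.05 or a number of a turn 0.15, either way. A call with a gripper value outside its range is refused whole. The fingers move at their own pace and stop on an object; "squeeze" is the grip in N (left out, the last holds). Time passes only in rows, so rows that do not move let the fingers close. It gives the time, the measured TCP pose, the force, the opening and the grip force at its end, in the units of the state.
- env.observe(): the state, without advancing time (a new reading comes with each control period).
- env.get_image(name): name is "scene" or "side" or "wrist"; returns a dict with "color" (400x640x3 uint8, blue, green, red), "camera_matrix" (3x3 intrinsics, pixels), "k1" (the pictures are not rectified: a ray, as slopes to the right and down, at radius r is drawn at 1 + k1 r^2 times it, then the intrinsics apply), "eye" and "orientation" of the camera in the world. Camera axes: x right, y up, looking along -z (the intrinsics and any distortion apply to the point x, -y, -z); pixel columns grow to the right and rows downward; lengths in m; the calibration is good to about 2 mm. A picture is of the moment at which its call begins. There is no depth.
- env.close_job(): hands the job in; it is judged then, once.
Trained networks look in a picture, given as the dict that the camera call returned (one of the last four; its "shot" number tells which), for a name from the list of things; names that differ only in an ending like _2 or _b are one class to them, and where a whole thing is asked for, a point or a joint stands for the part that bears it (a point fixed in the world has none). Each returns a list of dicts, best first, with "p" (0 to 1); they miss things now and then, are a little off and sometimes report something else, mostly with a low value. They report only what shows in the picture. A call takes as long as a camera call. They do not tell look-alikes from the thing itself.
- env.look_for(query, picture): "box" ([left, top, right, bottom] in pixels, round what is visible of it).
- env.tip_of(query, picture): "location" ([column, row] in pixels: a listed point, or the origin of a listed thing).
The state is a dict: "time_s": time; "q": joint angles; "qvel": joint speeds; "joint_efforts": joint torques, N m; "position": TCP position; "tool_rot": TCP orientation; "ft_force": force on the tool from outside, world axes, zero at the start; "wrist_torque": the same for the moment, N m; "grip_width": finger opening in m; "gripper_force": force on a finger pad.
Only numpy, scipy, OpenCV 4.12 (cv2) and the standard library are available. Lean on these libraries where they do the work, as an engineer would, in place of code of your own. Each camera call takes 0.05 s, during which the arm holds its last target. There are 200 camera calls.

## Working session

There is one attempt and no reset: what is moved stays moved. The work goes in short steps, Python scripts to look and compute and a tool call to move; the robot and the scene stay as the last step left them, time stands still between calls to the robot, and variables do not carry over. Pictures are saved under pics/ and viewed, at most 10 in all, crops included, and the job is handed in when it is done.

Besides the shell and the picture viewer there is one more tool, called after "Call:" as name(argument=value, ...) on one line, values as JSON. arm_command: Moves the arm, as the interface text tells. Its arguments: {"type":"object","properties":{"deltas":{"type":"array"},"squeeze":{"type":"number"}},"required":["deltas"]}

```bash
mkdir -p pics
cat > h.py <<'E'
import numpy as np, cv2
from rig import env
def shot(n,save=None):
    p=env.get_image(n)
    if save: cv2.imwrite('pics/'+save,p['color'])
    return p
def proj(p,X):
    K=np.array(p['camera_matrix']);R=np.array(p['orientation']);c=(np.atleast_2d(X)-np.array(p['eye']))@R
    s=np.c_[c[:,0]/-c[:,2],-c[:,1]/-c[:,2]]; s=s*(1+p['k1']*(s**2).sum(1,keepdims=True))
    return s@K[:2,:2].T+K[:2,2]
def ray(p,uv):
    K=np.array(p['camera_matrix']);d=np.linalg.solve(K[:2,:2],np.array(uv,float)-K[:2,2]);s=d.copy()
    for _ in range(20): s=d/(1+p['k1']*(s@s))
    v=np.array(p['orientation'])@np.array([s[0],-s[1],-1]); return np.array(p['eye']),v/np.linalg.norm(v)
def onz(p,uv,z):
    e,v=ray(p,uv); return e+v*(z-e[2])/v[2]
def tri(obs):
    A=np.zeros((3,3));b=np.zeros(3)
    for p,uv in obs:
        e,v=ray(p,uv);M=np.eye(3)-np.outer(v,v);A+=M;b+=M@e
    X=np.linalg.solve(A,b); return X,[np.round(proj(p,X)[0]-uv,1) for p,uv in obs]
E
python3 - <<'E'
from h import *
np.set_printoptions(precision=3,suppress=True)
P={n:shot(n,n+'0.png') for n in('scene','side','wrist')}
for n,p in P.items():
    print(n,p['eye'],p['k1'],np.array(p['orientation'])[:,2])
    for q in('fixture','gauge','block','block_top','foot_tip'):
        print(q,'tip',[(np.round(d['location']).tolist(),round(d['p'],2)) for d in env.tip_of(q,p)][:5],'box',[(np.round(d['box']).tolist(),round(d['p'],2)) for d in env.look_for(q,p)][:5])
cv2.imwrite('pics/a.png',cv2.resize(np.vstack([P['scene']['color'],P['side']['color']]),(480,600)))
E
```

```text
scene [ 1.02  -0.892  0.862] -0.029190396194564195 [ 0.368 -0.697  0.616]
fixture tip [([295.0, 172.0], 0.75), ([290.0, 255.0], 0.65), ([406.0, 233.0], 0.59)] box [([269.0, 150.0, 325.0, 185.0], 0.89), ([375.0, 207.0, 439.0, 255.0], 0.7), ([261.0, 231.0, 324.0, 276.0], 0.61)]
gauge tip [([346.0, 176.0], 0.84), ([311.0, 135.0], 0.84), ([377.0, 195.0], 0.78)] box [([342.0, 141.0, 355.0, 192.0], 0.84), ([303.0, 95.0, 329.0, 137.0], 0.78), ([361.0, 154.0, 395.0, 203.0], 0.67)]
block tip [([290.0, 254.0], 0.46)] box [([283.0, 232.0, 300.0, 248.0], 0.7), ([270.0, 288.0, 306.0, 340.0], 0.48)]
block_top tip [([293.0, 234.0], 0.51)] box [([287.0, 229.0, 303.0, 243.0], 0.49)]
foot_tip tip [([378.0, 188.0], 0.52)] box [([260.0, 229.0, 324.0, 275.0], 0.62)]
side [ 0.116 -0.751  0.645] -0.05964719123501708 [-0.434 -0.709  0.556]
fixture tip [([370.0, 192.0], 0.83), ([350.0, 254.0], 0.76), ([235.0, 216.0], 0.75)] box [([317.0, 228.0, 384.0, 278.0], 0.92), ([343.0, 173.0, 400.0, 210.0], 0.81), ([209.0, 191.0, 263.0, 235.0], 0.71)]
gauge tip [([199.0, 188.0], 0.96), ([282.0, 194.0], 0.74), ([435.0, 287.0], 0.63), ([316.0, 187.0], 0.61)] box [([180.0, 152.0, 212.0, 194.0], 0.68), ([306.0, 149.0, 327.0, 196.0], 0.67), ([266.0, 157.0, 296.0, 201.0], 0.62), ([359.0, 294.0, 452.0, 388.0], 0.24)]
block tip [([352.0, 252.0], 0.79), ([348.0, 256.0], 0.68), ([402.0, 341.0], 0.21)] box [([342.0, 233.0, 356.0, 250.0], 0.74)]
block_top tip [([350.0, 234.0], 0.47)] box [([341.0, 232.0, 357.0, 249.0], 0.47)]
foot_tip tip [([196.0, 184.0], 0.46), ([284.0, 188.0], 0.38)] box [([420.0, 248.0, 461.0, 296.0], 0.5)]
wrist [0.18  0.524 0.373] 0.014919007757936689 [-0.241  0.119  0.963]
fixture tip [] box [([101.0, 375.0, 145.0, 399.0], 0.72)]
gauge tip [([252.0, 262.0], 0.62)] box [([209.0, 233.0, 274.0, 345.0], 0.71)]
block tip [] box []
block_top tip [] box []
foot_tip tip [([251.0, 272.0], 0.48)] box [([251.0, 265.0, 253.0, 275.0], 0.36)]
```

View pics/scene0.png

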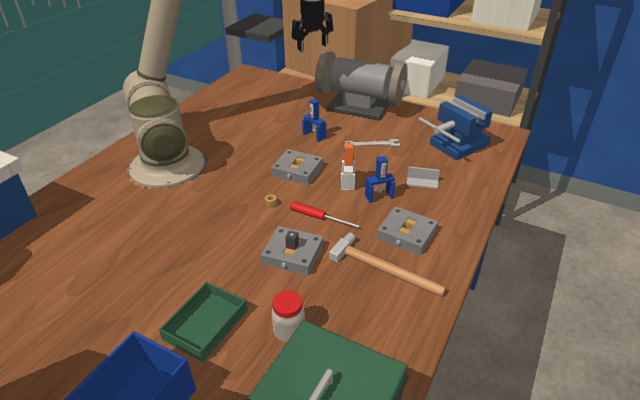

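View pics/side0.png

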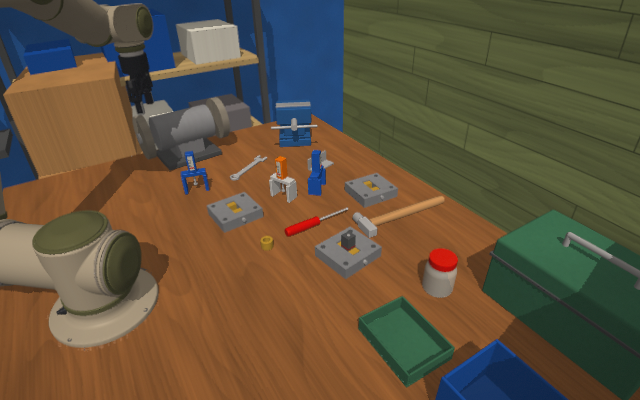

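The block stands in the fixture at scene (291,250) / side (348,252). That is the nearest fixture to the cameras, so the rightmost one. The orange gauge is at scene (348,165) / side (283,180), with blue look-alikes on either side of it.

Run:
```python
from h import *
np.set_printoptions(precision=4,suppress=True)
s=shot('scene');d=shot('side');w=shot('wrist')
for n,a,b in(('block_top',(292.5,234),(349,233)),('fixture',(290,254.5),(349.5,254)),('gauge',(346,180),(282,194)),('gauge stem top',(349,144),(281.5,159)),('blueR',(377,195),(316,187)),('blueL',(311,135),(199,188)),('fixB',(295,172),(235,216)),('fixC',(406,233),(370,192))):
    print(n,*tri([(s,a),(d,b)]))
o=env.observe();print(o['position'],o['tool_rot'],env.pinch_z)
R=np.array(o['tool_rot']);print('cam in tool',R.T@(np.array(w['eye'])-o['position']),R.T@np.array(w['orientation']))
```

```text
block_top [ 0.5436 -0.1529  0.068 ] [array([ 0.1, -0.2]), array([0.1, 0.2])]
fixture [ 0.5404 -0.1629  0.0094] [array([ 0.2, -0.7]), array([0.3, 0.7])]
gauge [0.5257 0.1763 0.0086] [array([ 0. , -0.1]), array([0. , 0.1])]
gauge stem top [0.5316 0.1741 0.1304] [array([-0.2,  1.1]), array([-0.4, -1. ])]
blueR [0.6331 0.1546 0.008 ] [array([ 0.1, -0.3]), array([0.1, 0.3])]
blueL [0.319  0.3376 0.0168] [array([ 0., -0.]), array([0., 0.])]
fixB [ 0.366   0.1547 -0.0003] [array([ 0.1, -0.6]), array([0.3, 0.6])]
fixC [0.7605 0.0459 0.0043] [array([ 0., -0.]), array([0., 0.])]
[0.2421 0.4939 0.1985] [[-0.8979  0.4401  0.    ]
 [ 0.4401  0.8979  0.    ]
 [ 0.      0.     -1.    ]] -0.0187
cam in tool [ 0.0687 -0.0006 -0.175 ] [[ 0.0008  0.9632  0.2689]
 [ 1.     -0.0006 -0.0005]
 [-0.0003  0.2689 -0.9632]]
```

Call:
arm_command(deltas=[{"dx": -0.03,"dy": -0.013,"dz": -0.008,"fingers": 0.0854},{"dx": -0.04,"dy": -0.017,"dz": -0.008},{"dx": -0.04,"dy": -0.017,"dz": -0.008},{"dx": -0.04,"dy": -0.017,"dz": -0.008},{"dx": -0.04,"dy": -0.017,"dz": -0.008},{"dx": -0.04,"dy": -0.017,"dz": -0.008},{"dx": -0.04,"dy": -0.017,"dz": -0.008},{"dx": -0.04,"dy": -0.017,"dz": -0.008},{"dx": -0.03,"dy": -0.013},{"dx": -0.02,"dy": -0.007},{"dx": 0}])

```text
invalid input
```

Run:
```python
from h import *
np.set_printoptions(precision=4,suppress=True)
w=shot('wrist','w1.png');o=env.observe();print(o['time_s'],o['position'],o['q'],o['ft_force'])
for q in('gauge','fixture','block_top','foot_tip'):
    print(q,[(np.round(d['location']).tolist(),round(d['p'],2)) for d in env.tip_of(q,w)][:5],[(np.round(d['box']).tolist(),round(d['p'],2)) for d in env.look_for(q,w)][:5])
print(proj(w,[[.53,.175,.13],[.53,.175,0]]))
```

```text
1.85 [0.2421 0.4938 0.1985] [ 51.5496  21.8064  74.3374   0.0011  83.8572 -12.3356] [0.07   0.4383 0.2521]
gauge [([254.0, 261.0], 0.96)] [([208.0, 231.0, 275.0, 342.0], 0.91)]
fixture [] [([101.0, 375.0, 144.0, 399.0], 0.82)]
block_top [] []
foot_tip [([251.0, 270.0], 0.39)] [([249.0, 265.0, 256.0, 302.0], 0.64)]
[[171.8552 550.492 ]
 [210.7961 432.8066]]
```

View pics/w1.png

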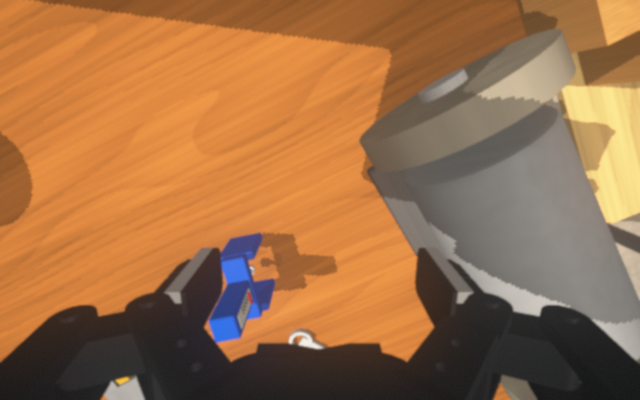

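The wrist view shows only the blue look-alike at (240,290), because the move was refused. I'll send full rows.

Call:
arm_command(deltas=[{"rx": 0,"ry": 0,"rz": 0,"dx": -0.03,"dy": -0.013,"dz": -0.008,"fingers": 0.085},{"rx": 0,"ry": 0,"rz": 0,"dx": -0.04,"dy": -0.017,"dz": -0.008,"fingers": 0.085},{"rx": 0,"ry": 0,"rz": 0,"dx": -0.04,"dy": -0.017,"dz": -0.008,"fingers": 0.085},{"rx": 0,"ry": 0,"rz": 0,"dx": -0.04,"dy": -0.017,"dz": -0.008,"fingers": 0.085},{"rx": 0,"ry": 0,"rz": 0,"dx": -0.04,"dy": -0.017,"dz": -0.008,"fingers": 0.085},{"rx": 0,"ry": 0,"rz": 0,"dx": -0.04,"dy": -0.017,"dz": -0.008,"fingers": 0.085},{"rx": 0,"ry": 0,"rz": 0,"dx": -0.04,"dy": -0.017,"dz": -0.008,"fingers": 0.085},{"rx": 0,"ry": 0,"rz": 0,"dx": -0.04,"dy": -0.017,"dz": -0.008,"fingers": 0.085},{"rx": 0,"ry": 0,"rz": 0,"dx": -0.03,"dy": -0.013,"dz": 0,"fingers": 0.085},{"rx": 0,"ry": 0,"rz": 0,"dx": -0.02,"dy": -0.007,"dz": 0,"fingers": 0.085},{"rx": 0,"ry": 0,"rz": 0,"dx": 0,"dy": 0,"dz": 0,"fingers": 0.085}])

```text
time_s: 3.35
position: [0.4999, 0.197, 0.2621]
tool_rot: [[-0.896, 0.443, -0.0], [0.443, 0.896, -0.0], [0.0, -0.001, -1.0]]
ft_force: [-1.1, 0.3, -0.9]
grip_width: 0.0852
gripper_force: 0.0
```

Run:
```python
from h import *
np.set_printoptions(precision=4,suppress=True)
w=shot('wrist','w2.png');o=env.observe();print(o['time_s'],o['position'],o['q'],o['ft_force'])
print([(np.round(d['location']).tolist(),round(d['p'],2)) for d in env.tip_of('gauge',w)][:5])
print(proj(w,[[.53,.175,.13],[.53,.175,0]]))
```

```text
3.4 [0.4989 0.1982 0.2622] [  9.0214  18.3323  69.1403   0.0089  92.5615 -54.755 ] [ 0.4781  0.3323 -1.3622]
[([339.0, 253.0], 0.94), ([314.0, 184.0], 0.75)]
[[312.6324 215.4427]
 [314.303  184.8517]]
```

View pics/w2.png

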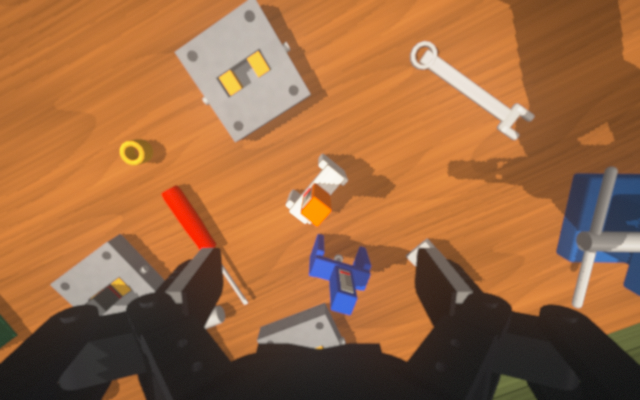

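The wrist view shows the orange stem top at (317,205) with the white legs at about (300,208) and (330,170). The blue gauge is at (340,275) and the target fixture at about (105,290), partly behind a finger.

```bash
cat >> h.py <<'E'
def box(x0,x1,y0,y1,z0,z1): return np.array([[x,y,z] for x in(x0,x1) for y in(y0,y1) for z in(z0,z1)])
MOD={'gauge':[box(-.02,.02,.027,.037,0,.067),box(-.02,.02,-.037,-.027,0,.067),box(-.012,.012,-.012,.012,.067,.13)],
'fixture':[box(-.06,.06,-.055,.055,0,.03),box(-.012,.012,-.012,.012,.03,.065)]}
def place(B,x,y,a,z=0):
    c,s=np.cos(a),np.sin(a); return B@np.array([[c,s,0],[-s,c,0],[0,0,1]])+[x,y,z]
def wire(p,name,pose,c0,s,z=0):
    im=p['color'];u,v=c0;cr=cv2.resize(im[v:v+75,u:u+100],None,fx=s,fy=s,interpolation=cv2.INTER_CUBIC)
    raw=cr.copy()
    if pose is not None:
        for B in MOD[name]:
            q=(proj(p,place(B,*pose,z))-c0+.5)*s
            for i in range(8):
                for b in(1,2,4):
                    if not i&b: cv2.line(cr,tuple(np.int32(q[i])),tuple(np.int32(q[i|b])),(0,255,0),1)
    return cr
def silh(name,p,pose,z=0):
    m=np.zeros(p['color'].shape[:2],np.uint8)
    for B in MOD[name]: cv2.fillConvexPoly(m,cv2.convexHull(np.int32(np.round(proj(p,place(B,*pose,z))))),255)
    return m
E
python3 - <<'E'
from h import *
s=shot('scene');d=shot('side');w=shot('wrist')
import pickle;pickle.dump((s,d,w),open('p3.pkl','wb'))
g=(.53,.175,np.radians(28));f=(.543,-.158,np.radians(0))
a=[wire(w,'gauge',g,(270,140),4),wire(d,'gauge',g,(235,140),4),wire(s,'fixture',f,(240,215),4),wire(d,'fixture',f,(300,215),4)]
cv2.imwrite('pics/c1.png',np.vstack([np.hstack(a[:2]),np.hstack(a[2:])]))
E
```

```text
(no output)
```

View pics/c1.png

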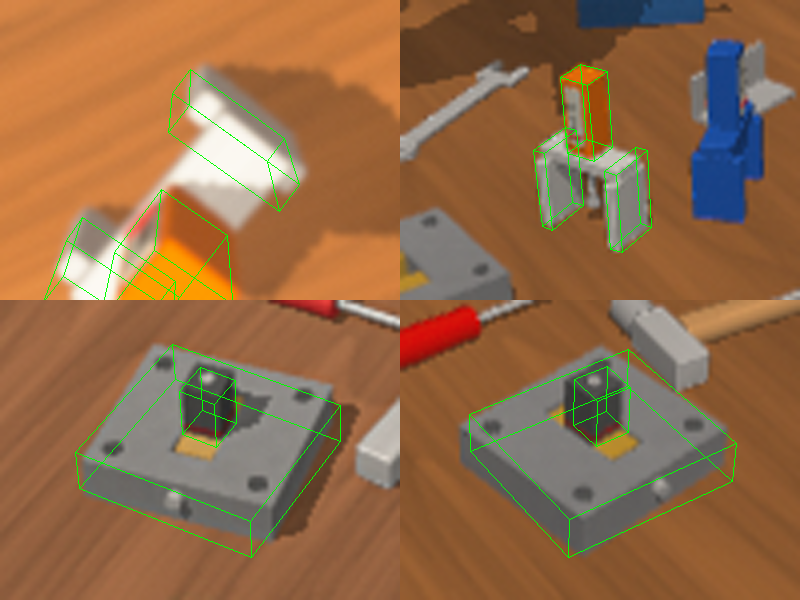

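Run:
```python
from h import *
import pickle
from scipy.optimize import least_squares
s,d,w=pickle.load(open('p3.pkl','rb'))
def px(p,c0,l): return [(p,np.array(c0)+np.array(a)/4-.5,np.array(m)) for a,m in l]
X,Y=.06,.055
F=px(s,(240,215),[((78,160),(-X,-Y,.03)),((269,206),(X,-Y,.03)),((332,86),(X,Y,.03)),((150,45),(-X,Y,.03)),((208,78),(0,0,.065))])+px(d,(300,215),[((61,125),(-X,Y,.03)),((183,218),(-X,-Y,.03)),((327,130),(X,-Y,.03)),((200,47),(X,Y,.03)),((193,81),(0,0,.065))])
G=px(d,(235,140),[((150,229),(-.02,.037,0)),((218,252),(-.02,-.037,0)),((251,226),(.02,-.037,0)),((161,76),(-.012,.012,.13)),((183,65),(.012,.012,.13)),((207,72),(.012,-.012,.13)),((188,82),(-.012,-.012,.13))])+px(w,(270,140),[((303,170),(.02,.037,.0)),((195,67),(-.02,.037,.0)),((162,190),(-.012,.012,.13)),((232,235),(.012,.012,.13))])
for n,L,x0 in(('fix',F,(.543,-.158,-.2,0)),('gauge',G,(.53,.175,.5,0))):
    f=lambda v:np.concatenate([proj(p,place(m[None],v[0],v[1],v[2],v[3]))[0]-u for p,u,m in L])
    r=least_squares(f,x0,loss='soft_l1');print(n,r.x,np.degrees(r.x[2]));print(f(r.x).reshape(-1,2).round(1).tolist())
```

```text
fix [ 0.53942809 -0.15398829  0.16011551  0.00064077] 9.17394322307701
[[0.2, 0.0], [0.1, 0.4], [-0.2, -0.1], [0.4, -0.3], [-0.6, 0.3], [-0.7, 0.2], [-0.1, 0.4], [0.1, -0.7], [0.2, -0.3], [0.1, 0.0]]
gauge [ 0.52925833  0.17627316  0.44306787 -0.0009311 ] 25.385919035175544
[[-2.2, -0.8], [0.0, 0.5], [-0.3, 0.8], [-0.6, 0.5], [-0.9, -0.1], [-0.3, 0.2], [-0.8, 1.0], [-3.5, -7.7], [0.8, -0.1], [-0.2, 13.5], [1.1, 16.6]]
```

```bash
cat >> h.py <<'E'
def goal(pos,yaw):
    "remaining turn about tool z and shift in the (down-pointing) goal frame; yaw = direction of tool y, deg"
    o=env.observe();R=np.array(o['tool_rot']);a=np.radians(yaw);y=np.array([np.cos(a),np.sin(a),0]);z=np.array([0,0,-1.]);G=np.c_[np.cross(y,z),y,z]
    from scipy.spatial.transform import Rotation as T
    print('t',o['time_s'],'pos',np.round(o['position'],4),'rotvec',T.from_matrix(R.T@G).as_rotvec().round(4),'shift in goal frame',(G.T@(np.array(pos)-o['position'])).round(4),'grip',o['grip_width'],o['gripper_force'],'F',np.round(o['ft_force'],1),'q',np.round(o['q'],1))
E
python3 - <<'E'
from h import *
import pickle
from scipy.optimize import least_squares
s,d,w=pickle.load(open('p3.pkl','rb'))
def px(p,c0,l): return [(p,np.array(c0)+np.array(a)/4-.5,np.array(m)) for a,m in l]
G=px(d,(235,140),[((218,252),(-.02,-.037,0)),((251,226),(.02,-.037,0)),((161,76),(-.012,.012,.13)),((183,65),(.012,.012,.13)),((207,72),(.012,-.012,.13)),((188,82),(-.012,-.012,.13))])+px(w,(270,140),[((162,190),(-.012,.012,.067)),((232,235),(.012,.012,.067))])
f=lambda v:np.concatenate([proj(p,place(m[None],v[0],v[1],v[2],v[3]))[0]-u for p,u,m in G])
r=least_squares(f,(.53,.175,.5,0),loss='soft_l1');print(r.x,np.degrees(r.x[2]),f(r.x).reshape(-1,2).round(1).tolist())
# orange mask check: stem top in wrist
hsv=cv2.cvtColor(w['color'],cv2.COLOR_BGR2HSV)[160:240,280:345];b=w['color'][160:240,280:345]
print(proj(w,place(box(-.012,.012,-.012,.012,.13,.13)[::2],*r.x[:3])))
for q in('scene','side'):
    p=s if q=='scene' else d
goal((r.x[0],r.x[1],.081),np.degrees(r.x[2])+90)
E
```

```text
[5.30311832e-01 1.75707147e-01 4.78921839e-01 3.59870750e-04] 27.44020007029237 [[0.9, -0.0], [0.2, 0.2], [-0.2, 0.1], [-0.7, -0.4], [0.0, -0.4], [-0.2, 0.5], [0.6, -0.2], [-0.6, 0.3]]
[[295.02149462 220.46907557]
 [309.11797899 202.04601763]
 [314.28925738 233.74792033]
 [328.52352505 215.7522793 ]]
t 3.6 pos [0.4978 0.1997 0.2627] rotvec [ 2.000e-04  1.000e-04 -9.334e-01] shift in goal frame [-0.0178 -0.0363  0.1817] grip 0.08511146596228954 0.0 F [-0.3  0.1 -0.1] q [  9.2  18.2  69.2   0.   92.6 -54.8]
```

Call:
arm_command(deltas=[{"rx": 0,"ry": 0,"rz": -0.133,"dx": 0,"dy": 0,"dz": 0.008,"fingers": 0.085},{"rx": 0,"ry": 0,"rz": -0.133,"dx": 0,"dy": 0,"dz": 0.009,"fingers": 0.085},{"rx": 0,"ry": 0,"rz": -0.133,"dx": 0,"dy": 0,"dz": 0.009,"fingers": 0.085},{"rx": 0,"ry": 0,"rz": -0.133,"dx": 0,"dy": 0,"dz": 0.009,"fingers": 0.085},{"rx": 0,"ry": 0,"rz": -0.133,"dx": 0,"dy": 0,"dz": 0.009,"fingers": 0.085},{"rx": 0,"ry": 0,"rz": -0.133,"dx": 0,"dy": 0,"dz": 0.009,"fingers": 0.085},{"rx": 0,"ry": 0,"rz": -0.135,"dx": 0,"dy": 0,"dz": 0.008,"fingers": 0.085},{"rx": 0,"ry": 0,"rz": 0,"dx": -0.008,"dy": -0.018,"dz": 0,"fingers": 0.085},{"rx": 0,"ry": 0,"rz": 0,"dx": -0.01,"dy": -0.018,"dz": 0,"fingers": 0.085},{"rx": 0,"ry": 0,"rz": 0,"dx": 0,"dy": 0,"dz": 0,"fingers": 0.085}])

```text
time_s: 4.6
position: [0.5329, 0.1739, 0.2016]
tool_rot: [[-0.89, -0.456, 0.001], [-0.456, 0.89, -0.0], [-0.001, -0.001, -1.0]]
ft_force: [-0.4, -0.7, -0.2]
grip_width: 0.085
gripper_force: 0.0
```

Run:
```python
from h import *
w=shot('wrist','w4.png')
wr=wire(w,'gauge',(.5303,.1757,np.radians(27.44)),(275,160),4)
x=proj(w,[.5303,.1757,.13])[0];print(x)
c=np.int32(x)-[50,37];cv2.imwrite('pics/w4c.png',wire(w,'gauge',(.5303,.1757,np.radians(27.44)),tuple(c.tolist()),6))
goal((.5303,.1757,.081),117.44)
```

```text
[321.81072526 194.44965879]
t 4.65 pos [0.5319 0.1746 0.2016] rotvec [-0.0002  0.0004 -0.0049] shift in goal frame [0.0009 0.0017 0.1206] grip 0.08501268343772973 0.0 F [-0.6  0.3  0.1] q [   6.1   22.7   72.4   -0.    84.9 -111.1]
```

View pics/w4c.png

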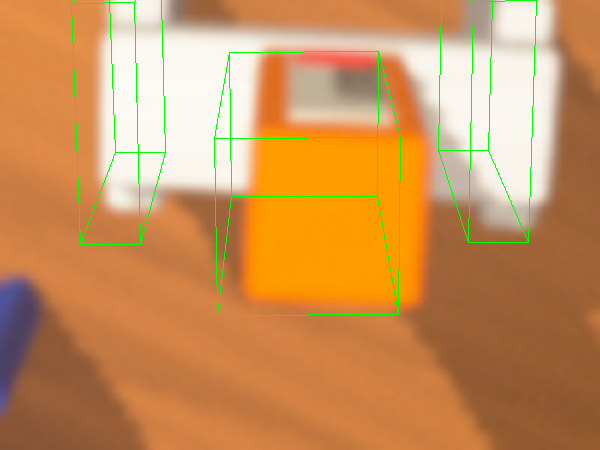

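The crop shows the orange stem about 4 px right of and 1 px above the model, and turned about 2° clockwise. The gauge yaw is therefore about 25.4°, with roughly 3 mm more along tool +y.

Call:
arm_command(deltas=[{"rx": 0,"ry": 0,"rz": 0.032,"dx": 0.0,"dy": 0,"dz": 0.01,"fingers": 0.085},{"rx": 0,"ry": 0,"rz": 0,"dx": 0.0015,"dy": 0.0035,"dz": 0.02,"fingers": 0.085},{"rx": 0,"ry": 0,"rz": 0,"dx": 0,"dy": 0,"dz": 0.025,"fingers": 0.085},{"rx": 0,"ry": 0,"rz": 0,"dx": 0,"dy": 0,"dz": 0.025,"fingers": 0.085},{"rx": 0,"ry": 0,"rz": 0,"dx": 0,"dy": 0,"dz": 0.025,"fingers": 0.085},{"rx": 0,"ry": 0,"rz": 0,"dx": 0,"dy": 0,"dz": 0.015,"fingers": 0.085},{"rx": 0,"ry": 0,"rz": 0,"dx": 0,"dy": 0,"dz": 0,"fingers": 0.022},{"rx": 0,"ry": 0,"rz": 0,"dx": 0,"dy": 0,"dz": 0,"fingers": 0.018},{"rx": 0,"ry": 0,"rz": 0,"dx": 0,"dy": 0,"dz": 0,"fingers": 0.018},{"rx": 0,"ry": 0,"rz": 0,"dx": 0,"dy": 0,"dz": 0,"fingers": 0.018},{"rx": 0,"ry": 0,"rz": 0,"dx": 0,"dy": 0,"dz": 0,"fingers": 0.018},{"rx": 0,"ry": 0,"rz": 0,"dx": 0,"dy": 0,"dz": 0,"fingers": 0.018}], squeeze=40)

```text
time_s: 5.85
position: [0.5285, 0.1779, 0.0826]
tool_rot: [[-0.903, -0.431, 0.002], [-0.431, 0.903, 0.0], [-0.002, -0.0, -1.0]]
ft_force: [-1.6, 0.8, 6.4]
grip_width: 0.023
gripper_force: 41.6
```

Call:
arm_command(deltas=[{"rx": 0,"ry": 0,"rz": 0,"dx": 0,"dy": 0,"dz": -0.01,"fingers": 0.018},{"rx": 0,"ry": 0,"rz": 0,"dx": 0,"dy": 0,"dz": -0.025,"fingers": 0.018},{"rx": 0,"ry": 0,"rz": 0,"dx": 0,"dy": 0,"dz": -0.03,"fingers": 0.018},{"rx": 0,"ry": 0,"rz": 0,"dx": 0,"dy": 0,"dz": -0.03,"fingers": 0.018},{"rx": 0,"ry": 0,"rz": 0.07,"dx": 0,"dy": 0,"dz": -0.005,"fingers": 0.018},{"rx": 0,"ry": 0,"rz": 0.071,"dx": 0,"dy": 0,"dz": 0,"fingers": 0.018},{"rx": 0,"ry": 0,"rz": 0.071,"dx": 0,"dy": 0,"dz": 0,"fingers": 0.018},{"rx": 0,"ry": 0,"rz": 0.072,"dx": 0,"dy": 0,"dz": 0,"fingers": 0.018},{"rx": 0,"ry": 0,"rz": 0,"dx": 0,"dy": 0,"dz": 0,"fingers": 0.018}])

```text
time_s: 6.75
position: [0.5278, 0.1776, 0.1816]
tool_rot: [[-0.987, -0.16, -0.001], [-0.16, 0.987, -0.0], [0.001, -0.0, -1.0]]
ft_force: [-0.3, -0.7, -3.1]
grip_width: 0.0227
gripper_force: 40.4
```

```bash
python3 -c "
from h import *
goal((.5394,-.154,.18),99.2)"
```

```text
t 6.75 pos [0.5278 0.1776 0.1816] rotvec [-0.0001 -0.0007 -0.0001] shift in goal frame [ 0.0416 -0.3292  0.0016] grip 0.022731689574269506 40.44366180896759 F [-0.3 -0.7 -3.1] q [  6.4  23.2  74.9  -0.   81.9 -92.8]
```

Call:
arm_command(deltas=[{"rx": 0,"ry": 0,"rz": 0,"dx": 0.0025,"dy": -0.02,"dz": 0,"fingers": 0.018},{"rx": 0,"ry": 0,"rz": 0,"dx": 0.0045,"dy": -0.035,"dz": 0,"fingers": 0.018},{"rx": 0,"ry": 0,"rz": 0,"dx": 0.0045,"dy": -0.035,"dz": 0,"fingers": 0.018},{"rx": 0,"ry": 0,"rz": 0,"dx": 0.0045,"dy": -0.035,"dz": 0,"fingers": 0.018},{"rx": 0,"ry": 0,"rz": 0,"dx": 0.0045,"dy": -0.035,"dz": 0,"fingers": 0.018},{"rx": 0,"ry": 0,"rz": 0,"dx": 0.0045,"dy": -0.035,"dz": 0,"fingers": 0.018},{"rx": 0,"ry": 0,"rz": 0,"dx": 0.0045,"dy": -0.035,"dz": 0,"fingers": 0.018},{"rx": 0,"ry": 0,"rz": 0,"dx": 0.0045,"dy": -0.035,"dz": 0,"fingers": 0.018},{"rx": 0,"ry": 0,"rz": 0,"dx": 0.0045,"dy": -0.035,"dz": 0,"fingers": 0.018},{"rx": 0,"ry": 0,"rz": 0,"dx": 0.0025,"dy": -0.02,"dz": 0,"fingers": 0.018},{"rx": 0,"ry": 0,"rz": 0,"dx": 0.0005,"dy": -0.009,"dz": 0,"fingers": 0.018},{"rx": 0,"ry": 0,"rz": 0,"dx": 0,"dy": 0,"dz": 0,"fingers": 0.018}])

```text
time_s: 7.95
position: [0.5399, -0.1542, 0.1814]
tool_rot: [[-0.987, -0.16, -0.0], [-0.16, 0.987, 0.0], [0.0, 0.0, -1.0]]
ft_force: [0.5, -0.1, -3.6]
grip_width: 0.0227
gripper_force: 40.5
```

Run:
```python
from h import *
s=shot('scene');d=shot('side');w=shot('wrist','w5.png')
f=(.5394,-.154,np.radians(9.2))
goal((.5394,-.154,.18),99.2)
o=env.observe();g=(o['position'][0],o['position'][1],np.radians(9.2));z=o['position'][2]-.0826
def both(p,c0):
    im=p['color'].copy()
    cr=wire(p,'fixture',f,c0,4)
    for B in MOD['gauge']:
        q=(proj(p,place(B,*g,z))-c0+.5)*4
        for i in range(8):
            for b in(1,2,4):
                if not i&b: cv2.line(cr,tuple(np.int32(q[i])),tuple(np.int32(q[i|b])),(255,255,0),1)
    return cr
rows=[np.hstack([both(s,(245,160)),both(d,(300,165))]),np.hstack([both(s,(240,212)),cv2.resize(w['color'],(480,300))[:,40:440]])]
cv2.imwrite('pics/c2.png',np.vstack(rows))
```

```text
t 8.1 pos [ 0.5399 -0.1525  0.1816] rotvec [ 0.0005 -0.0002  0.0022] shift in goal frame [ 0.0007 -0.0014  0.0016] grip 0.022775980156464048 40.5221164226532 F [-0.2 -0.6 -3.2] q [ -27.9   23.6   74.3    0.    82.1 -127.2]
```

View pics/c2.png

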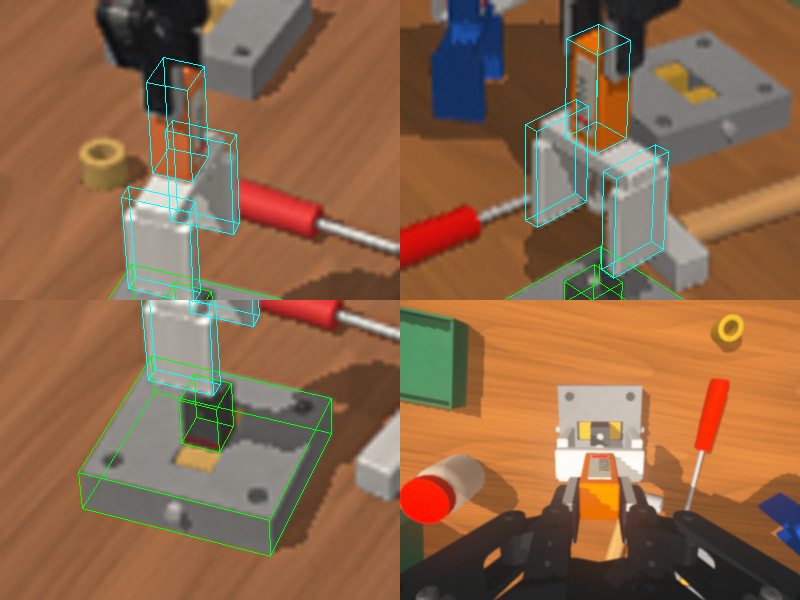

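The gauge hangs square over the fixture, with the stem about 2 mm to world +x of centre in both views. The wrist view confirms it is centred and aligned sideways: fixture centre column 600, stem 599.

Call:
arm_command(deltas=[{"rx": 0,"ry": 0,"rz": 0,"dx": 0.0015,"dy": -0.0005,"dz": 0.01,"fingers": 0.018},{"rx": 0,"ry": 0,"rz": 0,"dx": 0,"dy": 0,"dz": 0.02,"fingers": 0.018},{"rx": 0,"ry": 0,"rz": 0,"dx": 0,"dy": 0,"dz": 0.02,"fingers": 0.018},{"rx": 0,"ry": 0,"rz": 0,"dx": 0,"dy": 0,"dz": 0.01,"fingers": 0.018},{"rx": 0,"ry": 0,"rz": 0,"dx": 0,"dy": 0,"dz": 0.004,"fingers": 0.018},{"rx": 0,"ry": 0,"rz": 0,"dx": 0,"dy": 0,"dz": 0.002,"fingers": 0.018},{"rx": 0,"ry": 0,"rz": 0,"dx": 0,"dy": 0,"dz": 0,"fingers": 0.018}])

```text
time_s: 8.8
position: [0.5388, -0.1544, 0.116]
tool_rot: [[-0.987, -0.161, 0.001], [-0.161, 0.987, -0.0], [-0.001, -0.0, -1.0]]
ft_force: [-0.1, 0.0, -2.3]
grip_width: 0.0229
gripper_force: 40.6
```

Call:
arm_command(deltas=[{"rx": 0,"ry": 0,"rz": 0,"dx": 0,"dy": 0,"dz": 0.001,"fingers": 0.018},{"rx": 0,"ry": 0,"rz": 0,"dx": 0,"dy": 0,"dz": 0.001,"fingers": 0.018},{"rx": 0,"ry": 0,"rz": 0,"dx": 0,"dy": 0,"dz": 0.0005,"fingers": 0.018},{"rx": 0,"ry": 0,"rz": 0,"dx": 0,"dy": 0,"dz": 0.0005,"fingers": 0.018},{"rx": 0,"ry": 0,"rz": 0,"dx": 0,"dy": 0,"dz": 0,"fingers": 0.018}])

```text
time_s: 9.3
position: [0.5387, -0.1545, 0.1127]
tool_rot: [[-0.987, -0.161, 0.001], [-0.161, 0.987, -0.0], [-0.001, -0.0, -1.0]]
ft_force: [0.3, 0.4, -0.8]
grip_width: 0.0229
gripper_force: 40.8
```

Call:
arm_command(deltas=[{"rx": 0,"ry": 0,"rz": 0,"dx": 0,"dy": 0,"dz": 0.0007,"fingers": 0.018},{"rx": 0,"ry": 0,"rz": 0,"dx": 0,"dy": 0,"dz": 0,"fingers": 0.018},{"rx": 0,"ry": 0,"rz": 0,"dx": 0,"dy": 0,"dz": 0,"fingers": 0.018}])

```text
time_s: 9.6
position: [0.5389, -0.1545, 0.1126]
tool_rot: [[-0.987, -0.161, 0.001], [-0.161, 0.987, -0.001], [-0.001, -0.001, -1.0]]
ft_force: [-0.3, 1.2, 5.6]
grip_width: 0.0229
gripper_force: 41.6
```

Run:
```python
from h import *
s=shot('scene');d=shot('side')
goal((.5388,-.1545,.1126),99.2)
for p,c in((s,(245,190)),(d,(300,195))):
    pass
cv2.imwrite('pics/c3.png',np.hstack([cv2.resize(p['color'][v:v+75,u:u+65],None,fx=6,fy=6,interpolation=cv2.INTER_CUBIC) for p,(u,v) in((s,(262,198)),(d,(318,205)))]))
```

```text
t 9.7 pos [ 0.5389 -0.1545  0.1126] rotvec [-0.0007  0.0013  0.0007] shift in goal frame [ 0.0001 -0.      0.    ] grip 0.022768358312016634 41.60324513912201 F [-1.1  1.3  5.2] q [ -28.1   27.1   80.6    0.    72.2 -127.3]
```

View pics/c3.png

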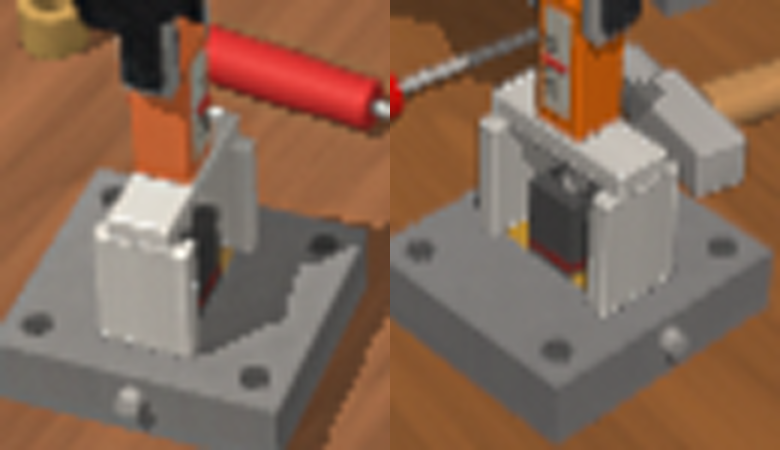

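The gauge stands flat on the fixture with both legs astride the block and the foot pushed up on its top, at +5 N contact. I'll return it to its first spot.

Call:
arm_command(deltas=[{"rx": 0,"ry": 0,"rz": 0,"dx": 0,"dy": 0,"dz": -0.004,"fingers": 0.018},{"rx": 0,"ry": 0,"rz": 0,"dx": 0,"dy": 0,"dz": -0.02,"fingers": 0.018},{"rx": 0,"ry": 0,"rz": 0,"dx": 0,"dy": 0,"dz": -0.025,"fingers": 0.018},{"rx": 0,"ry": 0,"rz": 0,"dx": 0,"dy": 0,"dz": -0.021,"fingers": 0.018},{"rx": 0,"ry": 0,"rz": 0,"dx": -0.0025,"dy": 0.02,"dz": 0,"fingers": 0.018},{"rx": 0,"ry": 0,"rz": 0,"dx": -0.0045,"dy": 0.035,"dz": 0,"fingers": 0.018},{"rx": 0,"ry": 0,"rz": 0,"dx": -0.0045,"dy": 0.035,"dz": 0,"fingers": 0.018},{"rx": 0,"ry": 0,"rz": 0,"dx": -0.0045,"dy": 0.035,"dz": 0,"fingers": 0.018},{"rx": 0,"ry": 0,"rz": 0,"dx": -0.0045,"dy": 0.035,"dz": 0,"fingers": 0.018},{"rx": 0,"ry": 0,"rz": 0,"dx": -0.0045,"dy": 0.035,"dz": 0,"fingers": 0.018},{"rx": 0,"ry": 0,"rz": 0,"dx": -0.0045,"dy": 0.035,"dz": 0,"fingers": 0.018},{"rx": 0,"ry": 0,"rz": 0,"dx": -0.0045,"dy": 0.035,"dz": 0,"fingers": 0.018}])

```text
time_s: 10.9
position: [0.529, 0.1139, 0.1814]
tool_rot: [[-0.987, -0.16, -0.001], [-0.16, 0.987, -0.0], [0.001, -0.0, -1.0]]
ft_force: [0.5, -0.1, -2.6]
grip_width: 0.0231
gripper_force: 40.4
```

Call:
arm_command(deltas=[{"rx": 0,"ry": 0,"rz": 0,"dx": -0.0045,"dy": 0.035,"dz": 0,"fingers": 0.018},{"rx": 0,"ry": 0,"rz": 0,"dx": -0.003,"dy": 0.02,"dz": 0,"fingers": 0.018},{"rx": 0,"ry": 0,"rz": 0,"dx": 0,"dy": 0.01,"dz": 0.01,"fingers": 0.018},{"rx": 0,"ry": 0,"rz": 0,"dx": 0,"dy": 0,"dz": 0.025,"fingers": 0.018},{"rx": 0,"ry": 0,"rz": 0,"dx": 0,"dy": 0,"dz": 0.025,"fingers": 0.018},{"rx": 0,"ry": 0,"rz": 0,"dx": 0,"dy": 0,"dz": 0.02,"fingers": 0.018},{"rx": 0,"ry": 0,"rz": 0,"dx": 0,"dy": 0,"dz": 0.01,"fingers": 0.018},{"rx": 0,"ry": 0,"rz": 0,"dx": 0,"dy": 0,"dz": 0.004,"fingers": 0.018},{"rx": 0,"ry": 0,"rz": 0,"dx": 0,"dy": 0,"dz": 0.001,"fingers": 0.018},{"rx": 0,"ry": 0,"rz": 0,"dx": 0,"dy": 0,"dz": 0,"fingers": 0.018}])

```text
time_s: 11.9
position: [0.527, 0.1778, 0.0875]
tool_rot: [[-0.987, -0.16, 0.001], [-0.16, 0.987, 0.0], [-0.001, -0.0, -1.0]]
ft_force: [-0.3, -0.4, -2.5]
grip_width: 0.0228
gripper_force: 40.4
```

Call:
arm_command(deltas=[{"rx": 0,"ry": 0,"rz": 0,"dx": 0,"dy": 0,"dz": 0.002,"fingers": 0.018},{"rx": 0,"ry": 0,"rz": 0,"dx": 0,"dy": 0,"dz": 0.001,"fingers": 0.018},{"rx": 0,"ry": 0,"rz": 0,"dx": 0,"dy": 0,"dz": 0.001,"fingers": 0.018},{"rx": 0,"ry": 0,"rz": 0,"dx": 0,"dy": 0,"dz": 0.0006,"fingers": 0.018},{"rx": 0,"ry": 0,"rz": 0,"dx": 0,"dy": 0,"dz": 0,"fingers": 0.018}])

```text
time_s: 12.4
position: [0.5267, 0.1781, 0.0827]
tool_rot: [[-0.987, -0.161, 0.001], [-0.161, 0.987, 0.0], [-0.001, 0.0, -1.0]]
ft_force: [-0.5, 0.5, 0.8]
grip_width: 0.0232
gripper_force: 41.0
```

Call:
arm_command(deltas=[{"rx": 0,"ry": 0,"rz": 0,"dx": 0,"dy": 0,"dz": 0,"fingers": 0.026},{"rx": 0,"ry": 0,"rz": 0,"dx": 0,"dy": 0,"dz": 0,"fingers": 0.035},{"rx": 0,"ry": 0,"rz": 0,"dx": 0,"dy": 0,"dz": 0,"fingers": 0.06},{"rx": 0,"ry": 0,"rz": 0,"dx": 0,"dy": 0,"dz": 0,"fingers": 0.06},{"rx": 0,"ry": 0,"rz": 0,"dx": 0,"dy": 0,"dz": -0.005,"fingers": 0.06},{"rx": 0,"ry": 0,"rz": 0,"dx": 0,"dy": 0,"dz": -0.02,"fingers": 0.06},{"rx": 0,"ry": 0,"rz": 0,"dx": 0,"dy": 0,"dz": -0.03,"fingers": 0.06},{"rx": 0,"ry": 0,"rz": 0,"dx": 0,"dy": 0,"dz": -0.03,"fingers": 0.06},{"rx": 0,"ry": 0,"rz": 0,"dx": 0,"dy": 0,"dz": -0.025,"fingers": 0.06},{"rx": 0,"ry": 0,"rz": 0,"dx": 0.004,"dy": -0.03,"dz": 0,"fingers": 0.06},{"rx": 0,"ry": 0,"rz": 0,"dx": 0.0045,"dy": -0.035,"dz": 0,"fingers": 0.06},{"rx": 0,"ry": 0,"rz": 0,"dx": 0.0045,"dy": -0.035,"dz": 0,"fingers": 0.06}])

```text
time_s: 13.6
position: [0.5296, 0.0762, 0.1928]
tool_rot: [[-0.987, -0.161, 0.001], [-0.161, 0.987, -0.0], [-0.001, -0.0, -1.0]]
ft_force: [0.6, -0.4, 0.2]
grip_width: 0.06
gripper_force: 0.0
```

Call:
arm_command(deltas=[{"rx": 0,"ry": 0,"rz": 0,"dx": 0.0045,"dy": -0.035,"dz": 0,"fingers": 0.06},{"rx": 0,"ry": 0,"rz": 0,"dx": 0.0045,"dy": -0.035,"dz": 0,"fingers": 0.06},{"rx": 0,"ry": 0,"rz": 0,"dx": 0.0045,"dy": -0.035,"dz": 0,"fingers": 0.06},{"rx": 0,"ry": 0,"rz": 0,"dx": 0.0045,"dy": -0.035,"dz": 0,"fingers": 0.06},{"rx": 0,"ry": 0,"rz": 0,"dx": 0.004,"dy": -0.035,"dz": 0,"fingers": 0.06},{"rx": 0,"ry": 0,"rz": 0,"dx": 0.003,"dy": -0.03,"dz": 0,"fingers": 0.06},{"rx": 0,"ry": 0,"rz": 0,"dx": 0,"dy": -0.02,"dz": 0,"fingers": 0.06},{"rx": 0,"ry": 0,"rz": 0,"dx": 0,"dy": 0,"dz": 0,"fingers": 0.06}])

```text
time_s: 14.4
position: [0.5414, -0.1509, 0.1921]
tool_rot: [[-0.987, -0.158, 0.0], [-0.158, 0.987, -0.0], [-0.0, -0.0, -1.0]]
ft_force: [-0.1, 0.2, -0.0]
grip_width: 0.0599
gripper_force: 0.0
```

Run:
```python
from h import *
s=shot('scene');d=shot('side');w=shot('wrist')
goal((.5394,-.154,.06),99.2)
f=(.5394,-.154,np.radians(9.2))
x=np.int32(proj(w,[.5394,-.154,.05])[0]);print(x)
cv2.imwrite('pics/c4.png',np.vstack([np.hstack([cv2.resize(d['color'][140:215,235:335],None,fx=4,fy=4),cv2.resize(s['color'][130:205,300:400],None,fx=4,fy=4)]),np.hstack([wire(w,'fixture',f,(int(x[0])-50,int(x[1])-37),4),wire(d,'fixture',f,(300,215),4)])]))
```

```text
t 14.55 pos [ 0.5412 -0.1479  0.1923] rotvec [ 0.0005 -0.0001  0.0014] shift in goal frame [ 0.0027 -0.0057  0.1323] grip 0.05970404691621833 0.0 F [0.9 0.1 0.1] q [ -27.4   23.2   73.2    0.    83.7 -126.7]
[313 174]
```

View pics/c4.png

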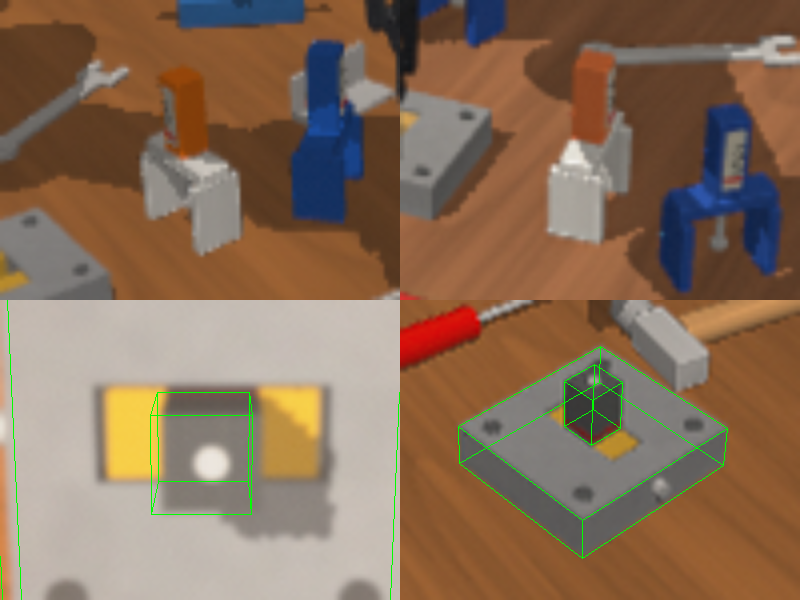

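The gauge is back upright in its old spot, and the blue one is untouched. The block's model outline fits in the side view, and the wrist view puts it about 2 px to tool +y. Next I descend and grip the block.

Call:
arm_command(deltas=[{"rx": 0,"ry": 0,"rz": 0,"dx": 0.003,"dy": -0.004,"dz": 0.02,"fingers": 0.06},{"rx": 0,"ry": 0,"rz": 0,"dx": 0,"dy": 0,"dz": 0.03,"fingers": 0.06},{"rx": 0,"ry": 0,"rz": 0,"dx": 0,"dy": 0,"dz": 0.03,"fingers": 0.06},{"rx": 0,"ry": 0,"rz": 0,"dx": 0,"dy": 0,"dz": 0.03,"fingers": 0.06},{"rx": 0,"ry": 0,"rz": 0,"dx": 0,"dy": 0,"dz": 0.025,"fingers": 0.06},{"rx": 0,"ry": 0,"rz": 0,"dx": 0,"dy": 0,"dz": 0.014,"fingers": 0.06},{"rx": 0,"ry": 0,"rz": 0,"dx": 0,"dy": 0,"dz": 0.006,"fingers": 0.06},{"rx": 0,"ry": 0,"rz": 0,"dx": 0,"dy": 0,"dz": 0,"fingers": 0.06}])

```text
time_s: 15.35
position: [0.5388, -0.1524, 0.0371]
tool_rot: [[-0.987, -0.162, -0.001], [-0.162, 0.987, 0.0], [0.001, 0.001, -1.0]]
ft_force: [0.3, -0.1, -0.2]
grip_width: 0.0599
gripper_force: 0.0
```

Close gently first to see the sideways offset.

Call:
arm_command(deltas=[{"rx": 0,"ry": 0,"rz": 0,"dx": 0,"dy": 0,"dz": 0,"fingers": 0.03},{"rx": 0,"ry": 0,"rz": 0,"dx": 0,"dy": 0,"dz": 0,"fingers": 0.018},{"rx": 0,"ry": 0,"rz": 0,"dx": 0,"dy": 0,"dz": 0,"fingers": 0.018},{"rx": 0,"ry": 0,"rz": 0,"dx": 0,"dy": 0,"dz": 0,"fingers": 0.018},{"rx": 0,"ry": 0,"rz": 0,"dx": 0,"dy": 0,"dz": 0,"fingers": 0.018}], squeeze=30)

```text
time_s: 15.85
position: [0.5389, -0.1534, 0.0374]
tool_rot: [[-0.987, -0.16, 0.0], [-0.16, 0.987, -0.0], [-0.0, -0.0, -1.0]]
ft_force: [-0.1, -0.4, -0.2]
grip_width: 0.0178
gripper_force: 0.0
```

Run:
```python
from h import *
s=shot('scene');d=shot('side');w=shot('wrist')
goal((.5388,-.1535,.037),99.2)
cv2.imwrite('pics/c5.png',np.vstack([np.hstack([cv2.resize(p['color'][v:v+75,u:u+100],None,fx=4,fy=4,interpolation=cv2.INTER_CUBIC) for p,(u,v) in((s,(245,195)),(d,(300,200)))]),np.hstack([cv2.resize(w['color'][120:270,220:420],(400,300)),cv2.resize(w['color'],(400,300))])]))
```

```text
t 16.0 pos [ 0.5389 -0.1534  0.0372] rotvec [-0.      0.      0.0006] shift in goal frame [ 0.0001 -0.0001  0.0002] grip 0.018366458630053602 0.0 F [ 0.3 -0.5  0.1] q [ -28.    32.3   85.8   -0.    61.8 -127.2]
```

View pics/c5.png

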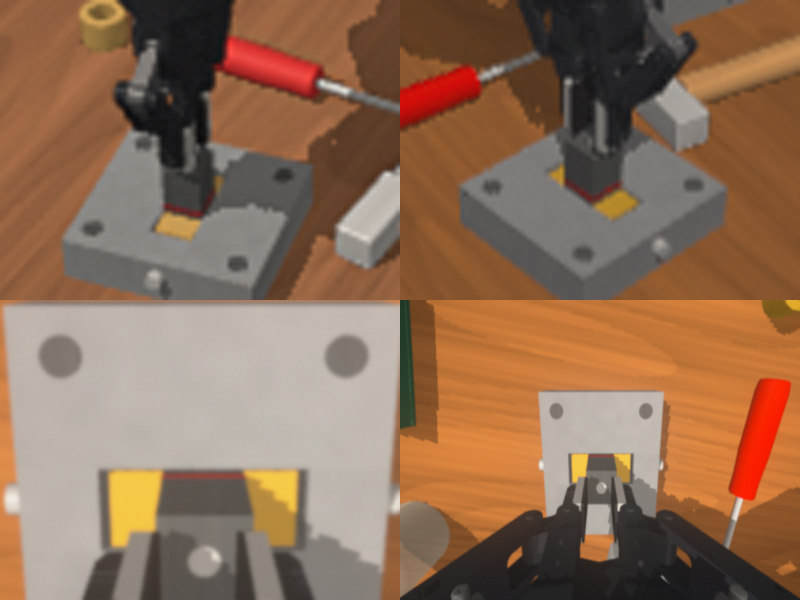

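The wrist view puts the pads beside the block's top, with tips near (295,237) and (342,237), yet the opening reads 18 mm with no force. I'll check numerically which height fits the tips.

Run:
```python
from h import *
np.set_printoptions(precision=1,suppress=True)
w=shot('wrist');s=shot('scene')
o=env.observe();R=np.array(o['tool_rot']);p=np.array(o['position'])
for z in(.037,.047,.057,.065,.075):
    f=lambda x,y:proj(w,p+R@[x,y,p[2]-z])[0]
    print(z,'pads front edge L/R',f(.011,-.012),f(.011,.012),'back',f(-.011,-.012),'scene -y pad',proj(s,p+R@[0,-.013,p[2]-z])[0])
print('block top',proj(w,place(MOD['fixture'][1],.5394,-.154,np.radians(9.2))).tolist())
print([ (np.round(d['box']).tolist(),round(d['p'],2)) for d in env.look_for('block',w)+env.look_for('block',s)],[ (np.round(d['location']).tolist(),round(d['p'],2)) for d in env.tip_of('block_top',w)])
print(o['grip_width'],o['gripper_force'],env.observe()['time_s'])
# dark/grey profile along a row in wrist below tips
g=cv2.cvtColor(w['color'],cv2.COLOR_BGR2GRAY)
for r in(225,235,240,245,250,255,262): print(r,g[r,270:375:3].tolist())
```

```text
0.037 pads front edge L/R [297.6 211.6] [339.9 211.6] back [298.2 247.3] scene -y pad [289.3 246.4]
0.047 pads front edge L/R [296.4 217.4] [341.1 217.5] back [297.1 254.9] scene -y pad [289.1 243.3]
0.057 pads front edge L/R [295.1 224. ] [342.4 224. ] back [295.9 263.3] scene -y pad [288.9 240.2]
0.065 pads front edge L/R [294.  229.8] [343.6 229.8] back [294.8 270.8] scene -y pad [288.8 237.7]
0.075 pads front edge L/R [292.4 237.9] [345.2 237.9] back [293.4 281.1] scene -y pad [288.6 234.6]
block top [[297.0872584603236, 206.93556570843947], [292.5248589752514, 228.67556274381678], [337.9276078845241, 206.98034074216326], [342.1230071127619, 228.7263386850073], [297.73054683002806, 244.6526646025564], [293.4712443456191, 273.3391037445434], [337.24683023401303, 244.69112336244723], [341.1450167732894, 273.38087850018564]]
[([300.0, 204.0, 348.0, 272.0], 0.94), ([284.0, 234.0, 297.0, 247.0], 0.68), ([351.0, 139.0, 401.0, 148.0], 0.48)] [([324.0, 250.0], 0.79)]
0.01804348404307595 0.0 16.25
225 [122, 102, 193, 199, 199, 199, 199, 199, 199, 173, 87, 86, 83, 85, 85, 85, 84, 84, 83, 8
[... 359 characters left out ...]
 66, 88, 137, 137, 136, 141, 142, 141, 142, 135, 94, 102]
245 [163, 120, 113, 112, 127, 137, 139, 138, 95, 61, 81, 88, 86, 87, 87, 104, 147, 162, 175, 182, 120, 115, 116, 66, 66, 133, 137, 137, 132, 91, 88, 93, 108, 113, 120]
250 [73, 66, 65, 69, 132, 139, 137, 136, 73, 58, 77, 87, 86, 86, 90, 152, 155, 158, 158, 179, 152, 113, 112, 63, 60, 121, 137, 135, 135, 90, 56, 58, 59, 88, 128]
255 [69, 71, 69, 99, 138, 138, 137, 125, 62, 57, 76, 87, 85, 87, 86, 121, 153, 157, 156, 141, 90, 90, 108, 61, 57, 96, 136, 136, 135, 123, 60, 57, 63, 65, 111]
262 [62, 63, 70, 133, 136, 137, 137, 95, 58, 56, 71, 86, 83, 85, 85, 86, 85, 84, 87, 87, 86, 85, 82, 57, 54, 61, 132, 134, 134, 135, 92, 55, 55, 58, 61]
```

The tip rows match z ≈ 0.07, so the pads stand about 28 mm behind the reported TCP and closed just above the block. I'll reopen and go lower in small steps, watching the force.

Call:
arm_command(deltas=[{"rx": 0,"ry": 0,"rz": 0,"dx": 0,"dy": 0,"dz": 0,"fingers": 0.06},{"rx": 0,"ry": 0,"rz": 0,"dx": 0,"dy": 0,"dz": 0,"fingers": 0.06},{"rx": 0,"ry": 0,"rz": 0,"dx": 0,"dy": 0,"dz": 0,"fingers": 0.06},{"rx": 0,"ry": 0,"rz": 0,"dx": 0,"dy": 0,"dz": 0.004,"fingers": 0.06},{"rx": 0,"ry": 0,"rz": 0,"dx": 0,"dy": 0,"dz": 0.004,"fingers": 0.06},{"rx": 0,"ry": 0,"rz": 0,"dx": 0,"dy": 0,"dz": 0.004,"fingers": 0.06},{"rx": 0,"ry": 0,"rz": 0,"dx": 0,"dy": 0,"dz": 0,"fingers": 0.06}])

```text
time_s: 16.95
position: [0.5385, -0.1532, 0.0245]
tool_rot: [[-0.987, -0.16, -0.001], [-0.16, 0.987, 0.001], [0.001, 0.001, -1.0]]
ft_force: [-0.0, -0.2, 0.1]
grip_width: 0.0597
gripper_force: 0.0
```

Run:
```python
from h import *
np.set_printoptions(precision=1,suppress=True)
w=shot('wrist');s=shot('scene','s6.png');d=shot('side','d6.png');cv2.imwrite('pics/w6.png',w['color'])
o=env.observe();print(o['position'],o['ft_force'],o['grip_width'])
R=np.array(o['tool_rot']);p=np.array(o['position'])
for z in(.025,.045,.055,.065): print(z,[proj(w,p+R@[x,y,p[2]-z])[0] for x in(.011,-.011) for y in(-.03,.03)])
g=cv2.cvtColor(w['color'],cv2.COLOR_BGR2GRAY)
for r in range(195,265,5): print(r,g[r,246:390:4].tolist())
```

```text
[ 0.5 -0.2  0. ] [-0.2  0.1 -0.4] 0.06001540292314826
0.025 [array([265.1, 212.7]), array([371.2, 212.7]), array([266.7, 248.6]), array([369.6, 248.6])]
0.045 [array([258.9, 225.2]), array([377.5, 225.2]), array([260.9, 264.7]), array([375.4, 264.7])]
0.055 [array([255.2, 232.6]), array([381.2, 232.7]), array([257.4, 274.3]), array([378.9, 274.3])]
0.065 [array([251. , 241.1]), array([385.4, 241.1]), array([253.5, 285. ]), array([382.8, 285. ])]
195 [179, 178, 179, 180, 180, 180, 180, 181, 179, 178, 178, 178, 178, 180, 182, 182, 182, 183, 182, 180, 180, 181, 182, 181, 180, 182, 182, 183, 182, 183, 182, 184, 184, 183, 184, 184]
200 [178, 179, 180, 180, 180, 179, 181, 181, 181, 179, 178, 179, 179, 180, 181, 180, 182, 181, 180, 180, 181, 182, 182, 184, 184, 184, 183, 183, 182, 183, 184, 184, 185, 184, 183, 184]
205 [179, 178, 177, 178, 177, 178, 179, 181, 182, 181, 182, 180, 181, 181, 180, 179, 178, 178, 179, 180, 181, 182, 183, 183, 183, 184, 183, 183, 183, 184, 184, 184, 184, 185, 184, 183]
210 [178, 179, 179, 177, 176, 174, 174, 176, 176, 178, 178, 178, 179, 180, 176, 174, 174, 174, 
[... 1161 characters left out ...]
182, 142, 97, 193, 194, 196, 195, 157, 135, 119, 117, 116, 117, 116, 115, 116, 119, 117, 116, 117, 116, 115, 138, 140, 140, 139, 140, 115, 85, 142, 177, 67]
250 [60, 60, 160, 181, 181, 151, 96, 192, 194, 195, 193, 142, 135, 119, 115, 116, 117, 115, 115, 116, 117, 118, 115, 116, 114, 116, 138, 140, 139, 140, 139, 110, 89, 167, 177, 63]
255 [58, 60, 142, 179, 178, 172, 150, 151, 150, 150, 127, 111, 111, 117, 115, 115, 116, 116, 146, 167, 127, 117, 115, 117, 113, 114, 113, 111, 110, 109, 110, 110, 114, 179, 174, 59]
260 [57, 59, 122, 175, 175, 178, 176, 178, 178, 177, 139, 124, 123, 120, 116, 114, 115, 199, 222, 224, 222, 155, 115, 116, 114, 115, 126, 127, 127, 127, 126, 126, 140, 182, 169, 57]
```

Call:
arm_command(deltas=[{"rx": 0,"ry": 0,"rz": 0,"dx": 0,"dy": 0,"dz": 0.004,"fingers": 0.06},{"rx": 0,"ry": 0,"rz": 0,"dx": 0,"dy": 0,"dz": 0.004,"fingers": 0.06},{"rx": 0,"ry": 0,"rz": 0,"dx": 0,"dy": 0,"dz": 0.003,"fingers": 0.06},{"rx": 0,"ry": 0,"rz": 0,"dx": 0,"dy": 0,"dz": 0.001,"fingers": 0.06},{"rx": 0,"ry": 0,"rz": 0,"dx": 0,"dy": 0,"dz": 0,"fingers": 0.03},{"rx": 0,"ry": 0,"rz": 0,"dx": 0,"dy": 0,"dz": 0,"fingers": 0.018},{"rx": 0,"ry": 0,"rz": 0,"dx": 0,"dy": 0,"dz": 0,"fingers": 0.018},{"rx": 0,"ry": 0,"rz": 0,"dx": 0,"dy": 0,"dz": 0,"fingers": 0.018}], squeeze=30)

```text
time_s: 17.9
position: [0.5388, -0.1527, 0.0135]
tool_rot: [[-0.987, -0.161, -0.0], [-0.161, 0.987, 0.001], [-0.0, 0.001, -1.0]]
ft_force: [-0.6, 6.0, 3.8]
grip_width: 0.0237
gripper_force: 30.5
```

Run:
```python
from h import *
np.set_printoptions(precision=1,suppress=True)
w=shot('wrist');s=shot('scene')
o=env.observe();print(o['position'],o['ft_force'],o['wrist_torque'],o['grip_width'],o['gripper_force'])
R=np.array(o['tool_rot']);p=np.array(o['position'])
for z in(.012,.03,.04,.05,.06): print(z,[proj(w,p+R@[x,y,p[2]-z])[0] for x in(.011,) for y in(-.012,.012)],'scene -y finger outer',proj(s,p+R@[0,-.018,p[2]-z])[0])
g=cv2.cvtColor(w['color'],cv2.COLOR_BGR2GRAY)
for r in range(195,275,5): print(r,g[r,264:384:4].tolist())
print('scene');g=cv2.cvtColor(s['color'],cv2.COLOR_BGR2GRAY)
for r in range(226,254,2): print(r,g[r,278:306,].tolist())
```

```text
[ 0.5 -0.2  0. ] [-0.5  5.5  4.8] [ 0.8  0.1 -0. ] 0.02340758790625183 30.56294471025467
0.012 [array([297.6, 210.9]), array([339.6, 211. ])] scene -y finger outer [289.  255.1]
0.03 [array([295.5, 221.8]), array([341.8, 221.8])] scene -y finger outer [288.7 249.7]
0.04 [array([294.1, 228.9]), array([343.3, 228.9])] scene -y finger outer [288.5 246.7]
0.05 [array([292.5, 236.8]), array([344.9, 236.9])] scene -y finger outer [288.4 243.6]
0.06 [array([290.7, 245.9]), array([346.7, 246. ])] scene -y finger outer [288.2 240.5]
195 [181, 181, 180, 181, 178, 178, 179, 181, 183, 184, 182, 183, 184, 186, 185, 184, 182, 185, 184, 183, 183, 184, 185, 185, 185, 184, 185, 185, 186, 186]
200 [182, 183, 182, 180, 180, 179, 179, 180, 182, 184, 183, 182, 184, 184, 184, 183, 183, 183, 183, 185, 183, 183, 183, 184, 184, 185, 184, 185, 186, 187]
205 [182, 182, 182, 183, 180, 180, 179, 181, 182, 182, 182, 182, 183, 183, 182, 182, 183, 184, 184, 185, 185, 184, 186, 184, 184, 185, 186, 186, 186, 186]
210 [179, 180, 182, 181, 182, 181, 182, 183, 182, 182, 180, 180, 180, 180, 180, 183, 184, 184, 185, 186, 
[... 2844 characters left out ...]
3, 56, 100, 91, 89, 88, 89, 89, 88]
244 [136, 137, 136, 139, 138, 140, 139, 103, 52, 41, 28, 25, 28, 69, 99, 86, 46, 44, 44, 44, 62, 89, 88, 87, 87, 86, 87, 88]
246 [136, 137, 135, 137, 137, 137, 137, 118, 64, 61, 62, 62, 49, 65, 63, 47, 44, 43, 43, 59, 84, 87, 84, 86, 86, 88, 88, 89]
248 [136, 134, 134, 134, 135, 138, 134, 119, 128, 93, 88, 70, 65, 53, 44, 52, 41, 43, 66, 85, 87, 89, 83, 89, 83, 83, 84, 83]
250 [136, 135, 136, 138, 135, 117, 109, 158, 165, 164, 164, 164, 161, 158, 160, 158, 134, 119, 134, 135, 134, 139, 134, 139, 134, 134, 129, 91]
252 [136, 135, 135, 132, 118, 103, 150, 165, 162, 162, 159, 160, 160, 160, 161, 159, 145, 137, 137, 137, 136, 136, 136, 136, 137, 136, 137, 138]
```

Gripped now: 23.4 mm and 30 N, with the tips at about z 0.046. There is 15 mm of air to the fixture, so I'll regrip 6 mm lower and firmly.

Call:
arm_command(deltas=[{"rx": 0,"ry": 0,"rz": 0,"dx": 0,"dy": 0,"dz": 0,"fingers": 0.04},{"rx": 0,"ry": 0,"rz": 0,"dx": 0,"dy": 0.0007,"dz": 0,"fingers": 0.04},{"rx": 0,"ry": 0,"rz": 0,"dx": 0,"dy": 0,"dz": 0.003,"fingers": 0.04},{"rx": 0,"ry": 0,"rz": 0,"dx": 0,"dy": 0,"dz": 0.003,"fingers": 0.04},{"rx": 0,"ry": 0,"rz": 0,"dx": 0,"dy": 0,"dz": 0,"fingers": 0.018},{"rx": 0,"ry": 0,"rz": 0,"dx": 0,"dy": 0,"dz": 0,"fingers": 0.016},{"rx": 0,"ry": 0,"rz": 0,"dx": 0,"dy": 0,"dz": 0,"fingers": 0.016},{"rx": 0,"ry": 0,"rz": 0,"dx": 0,"dy": 0,"dz": 0,"fingers": 0.016}], squeeze=110)

```text
time_s: 18.8
position: [0.5385, -0.1524, 0.0071]
tool_rot: [[-0.987, -0.161, -0.001], [-0.161, 0.987, 0.001], [0.001, 0.001, -1.0]]
ft_force: [-1.8, 1.7, 0.9]
grip_width: 0.0221
gripper_force: 108.2
```

Call:
arm_command(deltas=[{"rx": 0.02,"ry": 0,"rz": 0,"dx": 0,"dy": -0.0002,"dz": -0.0007,"fingers": 0.016},{"rx": 0.02,"ry": 0,"rz": 0,"dx": 0,"dy": -0.0003,"dz": -0.0007,"fingers": 0.016},{"rx": 0.02,"ry": 0,"rz": 0,"dx": 0,"dy": -0.0002,"dz": -0.0006,"fingers": 0.016},{"rx": 0,"ry": 0,"rz": 0,"dx": 0,"dy": 0,"dz": 0,"fingers": 0.016}])

```text
time_s: 19.2
position: [0.5384, -0.1526, 0.008]
tool_rot: [[-0.987, -0.161, 0.008], [-0.161, 0.985, -0.059], [0.002, -0.06, -0.998]]
ft_force: [5.2, -0.8, -22.3]
grip_width: 0.0221
gripper_force: 108.5
```

Call:
arm_command(deltas=[{"rx": 0.02,"ry": 0,"rz": 0,"dx": 0,"dy": -0.0003,"dz": -0.0003,"fingers": 0.016},{"rx": 0.02,"ry": 0,"rz": 0,"dx": 0,"dy": -0.0002,"dz": -0.0003,"fingers": 0.016},{"rx": 0.02,"ry": 0,"rz": 0,"dx": 0,"dy": -0.0003,"dz": -0.0002,"fingers": 0.016},{"rx": 0.01,"ry": 0,"rz": 0,"dx": 0,"dy": -0.0001,"dz": 0,"fingers": 0.016},{"rx": 0,"ry": 0,"rz": 0,"dx": 0,"dy": 0,"dz": 0,"fingers": 0.016},{"rx": 0,"ry": 0,"rz": 0,"dx": 0,"dy": 0,"dz": 0,"fingers": 0.016}])

```text
time_s: 19.8
position: [0.5385, -0.1536, 0.009]
tool_rot: [[-0.987, -0.159, 0.019], [-0.16, 0.979, -0.127], [0.001, -0.128, -0.992]]
ft_force: [5.2, 0.9, -25.1]
grip_width: 0.0216
gripper_force: 109.1
```

Run:
```python
from h import *
np.set_printoptions(precision=2,suppress=True)
s=shot('scene','s7.png');d=shot('side','d7.png')
o=env.observe();print(o['time_s'],o['position'],np.array(o['tool_rot'])[:,2],o['ft_force'],o['wrist_torque'],o['grip_width'],o['gripper_force'])
# red line direction on the block in both views, vs the untilted pictures
for n,p in(('s7',s),('s6',dict(s,color=cv2.imread('pics/s6.png'))),('d7',d),('d6',dict(d,color=cv2.imread('pics/d6.png')))):
    c=np.int32(proj(p,[.5394,-.154,.03])[0]);im=p['color'][c[1]-14:c[1]+14,c[0]-16:c[0]+16].astype(int)
    m=(im[...,2]-im[...,1]>28)&(im[...,1]<60)
    y,x=np.nonzero(m);print(n,sorted({int(a):round(float((y[x==a]).mean())+c[1]-14,1) for a in set(x)}.items()),c)
```

```text
19.9 [ 0.54 -0.15  0.01] [ 0.02 -0.13 -0.99] [  4.96   0.29 -25.07] [ 1.47 -0.75  0.09] 0.02235874286901289 109.10418033599854
s7 [(11, np.float64(245.0)), (12, np.float64(245.0)), (13, np.float64(245.5)), (14, np.float64(245.5)), (15, np.float64(246.0)), (16, np.float64(246.0)), (17, np.float64(246.5)), (18, np.float64(246.5)), (19, np.float64(246.5)), (20, np.float64(246.5)), (21, np.float64(245.5)), (22, np.float64(243.5)), (23, np.float64(242.0))] [291 245]
s6 [(11, np.float64(246.0)), (12, np.float64(246.5)), (13, np.float64(247.0)), (14, np.float64(247.0)), (15, np.float64(247.0)), (16, np.float64(247.5)), (17, np.float64(248.0)), (18, np.float64(248.0)), (19, np.float64(248.0)), (20, np.float64(248.0)), (22, np.float64(244.5))] [291 245]
d7 [(0, np.float64(232.0)), (10, np.float64(245.0)), (11, np.float64(245.5)), (12, np.float64(246.0)), (13, np.float64(246.5)), (14, np.float64(247.0)), (15, np.float64(247.5)), (16, np.float64(248.0)), (17, np.float64(247.5)), (18, np.float64(247.5)), (19, np.float64(247.0)), (20, np.float64(246.0)), (21, np.float64(246.0)), (22, np.float64(245.0))] [347 246]
d6 [(10, np.float64(245.0)), (11, np.float64(245.5)), (12, np.float64(246.5)), (13, np.float64(247.0)), (14, np.float64(247.5)), (15, np.float64(248.5)), (16, np.float64(249.0)), (17, np.float64(249.0)), (18, np.float64(249.0)), (19, np.float64(248.0)), (20, np.float64(247.0)), (21, np.float64(246.5)), (22, np.float64(246.0)), (23, np.float64(246.0))] [347 246]
```

```bash
cat >> h.py <<'E'
def tiltcheck():
    "lean of the block relative to the tool, from the red line and top edge in the wrist view"
    w=shot('wrist');o=env.observe();R=np.array(o['tool_rot']);p=np.array(o['position'])
    im=w['color'].astype(int);m=((im[...,2]-im[...,1]>30)&(im[...,1]<75)).astype(np.uint8);m[:190]=0;m[280:]=0;m[:,:280]=0;m[:,360:]=0
    y,x=np.nonzero(m);f=np.polyfit(x,y,1) if len(x)>5 else None
    print('t',o['time_s'],'pos',np.round(p,4),'up',np.round(-R[:,2],3),'F',np.round(o['ft_force'],1),'M',np.round(o['wrist_torque'],2),'grip',round(o['grip_width'],4),round(o['gripper_force']))
    print('red px',len(x),'cols',x.min(),x.max(),'rows',y.min(),y.max(),'slope',f)
    for z in(-.018,-.022,-.026,-.0585): print(z,[proj(w,p+R@[.012,y,z])[0].round(1).tolist() for y in(-.012,.012)])
    g=cv2.cvtColor(w['color'],cv2.COLOR_BGR2GRAY)
    for r in range(int(y.mean())+3,275,6): print(r,g[r,280:360:2].tolist())
E
python3 -c "
from h import *
tiltcheck()"
```

```text
t 19.95 pos [ 0.5385 -0.1536  0.009 ] up [-0.019  0.127  0.992] F [  5.6   0.3 -25. ] M [ 1.49 -0.7   0.1 ] grip 0.0221 109
red px 131 cols 296 342 rows 226 228 slope [6.97621434e-03 2.24707874e+02]
-0.018 [[295.2, 220.9], [342.0, 220.9]]
-0.022 [[294.6, 223.6], [342.6, 223.6]]
-0.026 [[294.0, 226.5], [343.2, 226.5]]
-0.0585 [[288.1, 256.2], [349.3, 256.2]]
229 [198, 198, 198, 198, 198, 197, 184, 113, 89, 88, 87, 88, 88, 88, 87, 86, 87, 88, 86, 89, 88, 88, 87, 87, 85, 86, 84, 85, 86, 85, 85, 88, 117, 142, 141, 144, 176, 196, 198, 197]
235 [188, 175, 174, 175, 175, 170, 146, 92, 84, 83, 83, 82, 82, 84, 83, 83, 83, 83, 81, 84, 82, 82, 82, 84, 82, 80, 81, 83, 81, 82, 82, 81, 89, 117, 133, 136, 135, 136, 138, 144]
241 [143, 138, 138, 138, 135, 100, 79, 82, 82, 83, 81, 80, 81, 82, 82, 81, 80, 80, 81, 81, 82, 81, 81, 80, 80, 81, 80, 82, 80, 81, 82, 80, 81, 79, 121, 137, 136, 137, 137, 139]
247 [138, 136, 138, 138, 119, 79, 82, 82, 82, 80, 81, 79, 81, 81, 80, 80, 80, 79, 79, 78, 78, 81, 81, 80, 80, 79, 80, 80, 79, 80, 79, 79, 77, 76, 89, 131, 136, 136, 136, 136]
253 [137, 137, 137, 129, 88, 80, 82, 81, 79, 80, 80, 80, 80, 81, 79, 79, 80, 80, 79, 78, 80, 80, 79, 80, 80, 79, 78, 80, 80, 79, 79, 79, 79, 78, 73, 109, 134, 136, 134, 136]
259 [136, 135, 135, 102, 61, 69, 106, 114, 114, 110, 110, 113, 113, 113, 114, 112, 114, 114, 111, 112, 114, 115, 116, 116, 115, 114, 112, 113, 113, 114, 113, 114, 114, 97, 60, 68, 120, 135, 133, 135]
265 [135, 135, 122, 67, 57, 59, 81, 86, 85, 84, 83, 85, 90, 97, 106, 110, 113, 114, 110, 111, 113, 115, 115, 116, 115, 113, 112, 113, 114, 115, 112, 114, 112, 88, 56, 55, 88, 131, 135, 135]
271 [144, 152, 109, 66, 58, 55, 80, 84, 84, 83, 83, 84, 83, 84, 84, 84, 85, 91, 108, 111, 113, 115, 115, 116, 113, 113, 112, 113, 114, 113, 112, 113, 113, 86, 56, 58, 71, 151, 176, 177]
```

The block follows the tool: the red line and top edge are both centred at column 319, so it is tilted about 7.3° to the left. Now to the right.

Call:
arm_command(deltas=[{"rx": -0.026,"ry": 0,"rz": 0,"dx": 0,"dy": 0.0003,"dz": -0.0003,"fingers": 0.016},{"rx": -0.026,"ry": 0,"rz": 0,"dx": 0,"dy": 0.0003,"dz": -0.0003,"fingers": 0.016},{"rx": -0.026,"ry": 0,"rz": 0,"dx": 0,"dy": 0.0003,"dz": -0.0003,"fingers": 0.016},{"rx": -0.026,"ry": 0,"rz": 0,"dx": 0,"dy": 0.0003,"dz": -0.0003,"fingers": 0.016},{"rx": -0.026,"ry": 0,"rz": 0,"dx": 0,"dy": 0.0003,"dz": -0.0003,"fingers": 0.016},{"rx": -0.026,"ry": 0,"rz": 0,"dx": 0,"dy": 0.0003,"dz": -0.0003,"fingers": 0.016},{"rx": -0.026,"ry": 0,"rz": 0,"dx": 0,"dy": 0.0003,"dz": -0.0003,"fingers": 0.016},{"rx": -0.026,"ry": 0,"rz": 0,"dx": 0,"dy": 0.0003,"dz": -0.0003,"fingers": 0.016},{"rx": -0.026,"ry": 0,"rz": 0,"dx": 0,"dy": 0.0003,"dz": -0.0003,"fingers": 0.016},{"rx": -0.026,"ry": 0,"rz": 0,"dx": 0,"dy": 0.0003,"dz": -0.0003,"fingers": 0.016},{"rx": 0,"ry": 0,"rz": 0,"dx": 0,"dy": 0,"dz": 0,"fingers": 0.016},{"rx": 0,"ry": 0,"rz": 0,"dx": 0,"dy": 0,"dz": 0,"fingers": 0.016}])

```text
time_s: 21.15
position: [0.538, -0.1511, 0.0122]
tool_rot: [[-0.987, -0.16, -0.022], [-0.161, 0.979, 0.127], [0.002, 0.129, -0.992]]
ft_force: [3.3, 3.5, -24.6]
grip_width: 0.0216
gripper_force: 109.4
```

```bash
python3 -c "
from h import *
tiltcheck()"
```

```text
t 21.2 pos [ 0.538  -0.151   0.0122] up [ 0.022 -0.127  0.992] F [  3.1   3.2 -26. ] M [-0.4  -0.73 -0.08] grip 0.0223 109
red px 136 cols 296 342 rows 225 228 slope [-1.20735260e-04  2.26935557e+02]
-0.018 [[295.4, 221.0], [342.3, 221.1]]
-0.022 [[294.9, 223.8], [342.8, 223.8]]
-0.026 [[294.3, 226.6], [343.4, 226.7]]
-0.0585 [[288.4, 256.4], [349.6, 256.4]]
229 [199, 199, 198, 198, 198, 199, 191, 128, 87, 87, 85, 87, 89, 87, 88, 88, 88, 89, 87, 88, 88, 88, 89, 90, 88, 88, 89, 89, 87, 87, 89, 91, 130, 144, 144, 146, 165, 197, 200, 201]
235 [188, 176, 174, 174, 175, 171, 139, 89, 83, 82, 82, 80, 82, 84, 83, 81, 82, 83, 81, 82, 82, 81, 84, 83, 81, 83, 83, 82, 82, 82, 82, 83, 93, 120, 135, 137, 137, 137, 140, 145]
241 [143, 138, 137, 136, 135, 99, 81, 82, 84, 81, 81, 80, 83, 82, 81, 82, 80, 80, 80, 81, 82, 82, 82, 81, 81, 80, 78, 80, 80, 80, 81, 81, 81, 78, 120, 136, 137, 137, 136, 139]
247 [137, 137, 137, 137, 120, 79, 82, 81, 80, 79, 79, 80, 80, 81, 79, 80, 80, 79, 79, 79, 79, 80, 80, 80, 80, 80, 80, 79, 79, 78, 80, 81, 81, 77, 90, 133, 135, 135, 136, 135]
253 [136, 135, 136, 130, 86, 79, 83, 80, 81, 80, 77, 76, 75, 79, 80, 79, 79, 78, 77, 78, 78, 79, 79, 81, 80, 79, 79, 78, 81, 78, 78, 79, 80, 79, 75, 109, 134, 135, 136, 136]
259 [134, 135, 134, 100, 60, 71, 109, 115, 114, 112, 113, 115, 115, 114, 115, 115, 117, 115, 113, 113, 115, 117, 117, 117, 117, 115, 114, 114, 116, 116, 116, 115, 115, 97, 61, 69, 121, 134, 135, 135]
265 [135, 135, 120, 67, 55, 57, 78, 82, 82, 81, 82, 105, 115, 114, 113, 114, 115, 115, 113, 113, 114, 115, 118, 117, 116, 115, 113, 116, 117, 116, 116, 114, 112, 87, 56, 55, 89, 131, 133, 135]
271 [123, 121, 83, 57, 54, 55, 78, 81, 81, 79, 80, 81, 82, 91, 112, 114, 114, 114, 112, 112, 113, 115, 115, 118, 116, 113, 113, 114, 114, 114, 113, 113, 112, 85, 54, 59, 72, 151, 176, 176]
```

Also about 7.3° to the right, with no slip. One more rock to the left while lifting, then upright and out.

Call:
arm_command(deltas=[{"rx": 0.0235,"ry": 0,"rz": 0,"dx": 0,"dy": -0.0002,"dz": -0.0006,"fingers": 0.016},{"rx": 0.0235,"ry": 0,"rz": 0,"dx": 0,"dy": -0.0003,"dz": -0.0006,"fingers": 0.016},{"rx": 0.0235,"ry": 0,"rz": 0,"dx": 0,"dy": -0.0002,"dz": -0.0006,"fingers": 0.016},{"rx": 0.0235,"ry": 0,"rz": 0,"dx": 0,"dy": -0.0002,"dz": -0.0006,"fingers": 0.016},{"rx": 0.0235,"ry": 0,"rz": 0,"dx": 0,"dy": -0.0002,"dz": -0.0006,"fingers": 0.016},{"rx": 0.0235,"ry": 0,"rz": 0,"dx": 0,"dy": -0.0003,"dz": -0.0006,"fingers": 0.016},{"rx": 0.0235,"ry": 0,"rz": 0,"dx": 0,"dy": -0.0002,"dz": -0.0006,"fingers": 0.016},{"rx": 0.0235,"ry": 0,"rz": 0,"dx": 0,"dy": -0.0002,"dz": -0.0006,"fingers": 0.016},{"rx": 0.0235,"ry": 0,"rz": 0,"dx": 0,"dy": -0.0002,"dz": -0.0006,"fingers": 0.016},{"rx": 0.0235,"ry": 0,"rz": 0,"dx": 0,"dy": -0.0002,"dz": -0.0006,"fingers": 0.016},{"rx": 0,"ry": 0,"rz": 0,"dx": 0,"dy": 0,"dz": 0,"fingers": 0.016}])

```text
time_s: 22.3
position: [0.5375, -0.1527, 0.0176]
tool_rot: [[-0.987, -0.16, 0.013], [-0.161, 0.982, -0.103], [0.003, -0.104, -0.995]]
ft_force: [2.0, -1.6, -29.0]
grip_width: 0.0219
gripper_force: 109.9
```

Call:
arm_command(deltas=[{"rx": -0.021,"ry": 0,"rz": 0,"dx": 0,"dy": 0.0002,"dz": -0.0008,"fingers": 0.016},{"rx": -0.021,"ry": 0,"rz": 0,"dx": 0,"dy": 0.0002,"dz": -0.0008,"fingers": 0.016},{"rx": -0.021,"ry": 0,"rz": 0,"dx": 0,"dy": 0.0002,"dz": -0.0008,"fingers": 0.016},{"rx": -0.021,"ry": 0,"rz": 0,"dx": 0,"dy": 0.0002,"dz": -0.0008,"fingers": 0.016},{"rx": -0.021,"ry": 0,"rz": 0,"dx": 0,"dy": 0.0001,"dz": -0.0008,"fingers": 0.016},{"rx": 0,"ry": 0,"rz": 0,"dx": 0,"dy": 0,"dz": 0,"fingers": 0.016}])

```text
time_s: 22.9
position: [0.5373, -0.1522, 0.0212]
tool_rot: [[-0.987, -0.16, -0.004], [-0.16, 0.987, 0.002], [0.004, 0.002, -1.0]]
ft_force: [2.4, 0.4, -30.8]
grip_width: 0.0217
gripper_force: 109.7
```

```bash
python3 -c "
from h import *
goal((.5385,-.1524,.044),99.2);tiltcheck()"
```

```text
t 22.9 pos [ 0.5373 -0.1522  0.0212] rotvec [ 0.0022 -0.0036  0.0001] shift in goal frame [-0.0011 -0.0003 -0.0228] grip 0.021719559315449357 109.7239887714386 F [  2.4   0.4 -30.8] q [ -28.    33.5   86.9   -0.    59.8 -127.1]
t 22.95 pos [ 0.5373 -0.1522  0.0212] up [ 0.004 -0.001  1.   ] F [  2.5  -0.5 -31.5] M [-0.02 -0.6   0.07] grip 0.022 110
red px 150 cols 296 342 rows 225 228 slope [-4.13684477e-03  2.28175303e+02]
-0.018 [[295.4, 221.0], [342.2, 221.0]]
-0.022 [[294.8, 223.7], [342.8, 223.7]]
-0.026 [[294.3, 226.6], [343.4, 226.6]]
-0.0585 [[288.4, 256.3], [349.6, 256.3]]
229 [199, 199, 199, 198, 198, 198, 194, 135, 89, 87, 88, 86, 88, 88, 87, 86, 88, 86, 86, 87, 87, 87, 87, 88, 86, 86, 87, 87, 86, 88, 87, 90, 124, 141, 142, 143, 142, 143, 143, 147]
235 [189, 176, 176, 177, 176, 173, 139, 88, 82, 82, 81, 80, 82, 81, 81, 81, 81, 80, 81, 80, 82, 82, 81, 82, 80, 79, 80, 81, 81, 81, 82, 82, 89, 118, 135, 137, 138, 137, 140, 144]
241 [143, 139, 138, 137, 136, 99, 80, 81, 81, 80, 80, 79, 81, 80, 81, 81, 79, 79, 80, 79, 79, 81, 80, 81, 80, 80, 81, 80, 80, 80, 79, 80, 79, 79, 123, 
[... 250 characters left out ...]
8, 79, 79, 80, 78, 77, 78, 79, 77, 74, 79, 79, 80, 81, 79, 79, 78, 78, 77, 80, 78, 78, 79, 78, 74, 107, 133, 135, 135, 136]
259 [135, 135, 136, 101, 60, 70, 108, 115, 114, 113, 113, 113, 114, 114, 114, 113, 115, 114, 113, 112, 115, 116, 116, 116, 117, 115, 113, 114, 115, 116, 114, 114, 114, 95, 58, 70, 121, 135, 134, 135]
265 [135, 136, 120, 65, 53, 55, 78, 83, 81, 83, 82, 84, 90, 109, 113, 115, 114, 113, 113, 111, 115, 116, 117, 117, 116, 113, 113, 115, 114, 117, 114, 115, 113, 88, 54, 54, 88, 130, 135, 135]
271 [124, 125, 89, 60, 56, 55, 76, 83, 81, 80, 81, 80, 82, 83, 85, 90, 95, 104, 109, 113, 113, 115, 116, 115, 116, 114, 113, 114, 115, 115, 114, 113, 113, 83, 54, 60, 72, 153, 178, 178]
```

Call:
arm_command(deltas=[{"rx": 0,"ry": 0,"rz": 0,"dx": 0,"dy": 0,"dz": -0.0015,"fingers": 0.016},{"rx": 0,"ry": 0,"rz": 0,"dx": 0,"dy": 0,"dz": -0.002,"fingers": 0.016},{"rx": 0,"ry": 0,"rz": 0,"dx": 0,"dy": 0,"dz": -0.002,"fingers": 0.016},{"rx": 0,"ry": 0,"rz": 0,"dx": 0,"dy": 0,"dz": -0.002,"fingers": 0.016},{"rx": 0,"ry": 0,"rz": 0,"dx": 0,"dy": 0,"dz": -0.002,"fingers": 0.016},{"rx": 0,"ry": 0,"rz": 0,"dx": 0,"dy": 0,"dz": -0.0025,"fingers": 0.016},{"rx": 0,"ry": 0,"rz": 0,"dx": 0,"dy": 0,"dz": -0.0025,"fingers": 0.016},{"rx": 0,"ry": 0,"rz": 0,"dx": 0,"dy": 0,"dz": -0.0025,"fingers": 0.016},{"rx": 0,"ry": 0,"rz": 0,"dx": 0,"dy": 0,"dz": -0.0025,"fingers": 0.016},{"rx": 0,"ry": 0,"rz": 0,"dx": 0,"dy": 0,"dz": -0.002,"fingers": 0.016},{"rx": 0,"ry": 0,"rz": 0,"dx": 0,"dy": 0,"dz": -0.001,"fingers": 0.016},{"rx": 0,"ry": 0,"rz": 0,"dx": 0,"dy": 0,"dz": 0,"fingers": 0.016}])

```text
time_s: 24.15
position: [0.5388, -0.1524, 0.0455]
tool_rot: [[-0.987, -0.161, 0.0], [-0.161, 0.987, -0.0], [-0.0, -0.0, -1.0]]
ft_force: [-0.3, 0.3, -2.8]
grip_width: 0.022
gripper_force: 113.8
```

Run:
```python
from h import *
goal((.5385,-.1524,.044),99.2);tiltcheck()
s=shot('scene');d=shot('side')
for p,l in((s,'s'),(d,'d')):
    c=np.int32(proj(p,[.5394,-.154,.03])[0]);im=p['color'].astype(int)[c[1]-40:c[1]+14,c[0]-16:c[0]+16]
    m=(im[...,2]-im[...,1]>28)&(im[...,1]<60);y,x=np.nonzero(m);print(l,'red line rows',y.min()+c[1]-40,y.max()+c[1]-40)
    for z in(.0495,.0575,.065,.0725): print(z,[proj(p,place(np.array([[a,b,z]]),.5394,-.154,.16))[0].round(1).tolist() for a,b in((-.012,-.012),(.012,-.012),(.012,.012))])
    print([(np.round(q['location']).tolist(),round(q['p'],2)) for q in env.tip_of('gauge',p)])
```

```text
t 24.15 pos [ 0.5388 -0.1524  0.0455] rotvec [-0.0002  0.0001  0.0007] shift in goal frame [0.0003 0.     0.0015] grip 0.021961463165602216 113.75646471977234 F [-0.3  0.3 -2.8] q [ -27.9   31.7   85.4   -0.    62.9 -127.1]
t 24.2 pos [ 0.5387 -0.1523  0.0454] up [0. 0. 1.] F [-0.2 -0.1 -2.8] M [-0.01  0.01  0.03] grip 0.0221 114
red px 174 cols 296 342 rows 225 228 slope [-9.62198045e-03  2.29665130e+02]
-0.018 [[295.4, 220.8], [342.2, 220.8]]
-0.022 [[294.8, 223.6], [342.7, 223.6]]
-0.026 [[294.3, 226.4], [343.3, 226.4]]
-0.0585 [[288.3, 256.1], [349.5, 256.1]]
229 [199, 200, 200, 200, 198, 199, 196, 136, 90, 88, 89, 87, 87, 88, 87, 88, 88, 87, 87, 88, 88, 88, 89, 88, 86, 86, 87, 88, 87, 87, 88, 91, 124, 143, 143, 143, 143, 144, 144, 144]
235 [189, 178, 177, 177, 177, 173, 141, 91, 84, 83, 82, 82, 82, 82, 81, 80, 83, 82, 81, 81, 81, 82, 81, 83, 81, 80, 82, 82, 82, 81, 82, 81, 90, 119, 136, 138, 138, 138, 140, 143]
241 [142, 140, 139, 140, 138, 101, 80, 83, 82, 81, 80, 80, 81, 82, 81, 79, 80, 80, 79, 78, 80, 81, 81, 80, 82, 80, 80, 80, 81, 81, 79, 81, 80, 79, 124, 138, 138, 137, 138
[... 875 characters left out ...]
 116, 117, 116, 116, 115, 115, 87, 55, 60, 72, 156, 181, 180]
s red line rows 205 237
0.0495 [[284.6, 241.4], [294.0, 243.7], [297.6, 237.1]]
0.0575 [[284.4, 238.9], [293.8, 241.2], [297.5, 234.7]]
0.065 [[284.2, 236.6], [293.7, 238.8], [297.4, 232.3]]
0.0725 [[284.1, 234.2], [293.6, 236.5], [297.3, 230.0]]
[([377.0, 194.0], 0.82), ([346.0, 180.0], 0.8), ([316.0, 134.0], 0.58)]
d red line rows 206 237
0.0495 [[347.6, 244.6], [354.9, 240.3], [347.9, 235.7]]
0.0575 [[347.7, 242.0], [355.0, 237.7], [348.0, 233.1]]
0.065 [[347.7, 239.5], [355.1, 235.2], [348.0, 230.6]]
0.0725 [[347.8, 237.0], [355.1, 232.7], [348.1, 228.1]]
[([283.0, 195.0], 0.81), ([314.0, 188.0], 0.77), ([196.0, 186.0], 0.57)]
```

```bash
python3 -c "
from rig import env
print(env.close_job())"
```

```text
the job is handed in; nothing more can be done
None
```

I did the whole job in the order asked and handed it in at about 24 s. The gauge was stood on the fixture over the block and set back upright on the bench. The block was rocked about 7° left, then about 7° right, and is now held upright about 1.5 cm above the fixture, straight over the socket.

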